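Pack the weld fixture's hinged plate level

TASK

The hinged plate of the weld fixture has to lie level on a stack of packers on its screw jack. Choose the packers that fill the gap to bring the plate as near level as the set allows, and stack them flat and centred on the jack's pad; break the folding stay by pushing its knee away from you, and lower the plate gently onto the stack, never letting it drop. Keep every packer lying flat, and leave the other things on the bench where they are.

Things in the scene. Friction and masses are not known exactly. Their poses are not given: they have to be found in the camera images.
- packer16: loose packer: flat aluminium plate, 50 x 110 mm and 16 mm thick, about 0.24 kg, two dark holes drawn on top near its ends. Origin: centre of its underside; x across the 50 mm width, y along the 110 mm length, z up
- packer24: loose packer: flat aluminium plate, 50 x 110 mm and 24 mm thick, about 0.36 kg, two dark holes drawn on top near its ends. Origin: centre of its underside; x across the 50 mm width, y along the 110 mm length, z up
- packer32: loose packer: flat aluminium plate, 50 x 110 mm and 32 mm thick, about 0.47 kg, two dark holes drawn on top near its ends. Origin: centre of its underside; x across the 50 mm width, y along the 110 mm length, z up
- packer40: loose packer: flat aluminium plate, 50 x 110 mm and 40 mm thick, about 0.59 kg, two dark holes drawn on top near its ends. Origin: centre of its underside; x across the 50 mm width, y along the 110 mm length, z up
- fixture: bolted-down grey weld fixture; base plate 250 x 240 x 12 mm. Origin: centre of its underside, on the table. Its x points away from the robot, from the jack to the hinge, y to the left, z up
- jack_top (a point): centre of the top of the screw jack's steel pad (70 mm along fixture x, 90 mm along y), 20 mm on the robot's side of the fixture's origin. The jack is locked; its height, 46 to 72 mm above the table, differs from start to start
- leaf_hinge (a point): middle of the hinge axis of the fixture's hinged plate, 100 mm beyond the fixture's origin along its x, 120 mm above the table; the axis runs along fixture y, 120 mm beyond the jack's centre
- leaf (a joint): hinge angle of the fixture's aluminium plate (160 mm wide, 10 mm thick, free edge 150 mm from the hinge, 0.8 kg). 0 = level, reaching from the hinge towards the robot over the jack; positive = raised; 1.71 = standing, as at the start. With the stay broken the stiff hinge still keeps it standing; lowered past about 60 degrees above level it falls unless held
- leaf_rib (a point): middle of the lowest line of the round rib (radius 8 mm, along fixture y) under the plate, 120 mm from the hinge axis, which comes to rest on the packers. With the plate level it is 120 mm above the table, right over the jack's centre, so the gap to fill is 120 mm less the height of jack_top
- leaf_handle (a point): middle of the plate's handle: round steel bar, 12 mm thick, 110 mm clear length, along fixture y, its centre line 40 mm clear of the plate's free edge, a bracket at each end. When level it is 190 mm from the hinge axis towards the robot and 17 mm above it; it turns with the plate
- knee_pin (a point): point on the dark steel knee pin of the folding stay, 14 mm thick, that sticks out 55 mm along fixture -y; this point is 40 mm along it. At the start the stay is straight, just over centre, and holds the plate up. A push of a few newtons on the pin away from the robot and somewhat down, square to the links, breaks it; 30 mm is ample. The knee then folds towards the hinge as the plate is lowered
- stay_foot_pin (a point): lower pivot of the stay on the fixture, 10 mm beyond and 105 mm right of the fixture's origin, 50 mm up. The stay is two flat steel links of 116.5 mm each on the plate's right (-y) side, from this pivot to the plate's edge, 130 mm from the hinge
- stay_knee (a joint): angle of the knee: 2.35 = locked over centre (start), 2.29 = straight, less = broken and folding, 0 = folded with the plate level
- hammer: bystander: hammer lying flat, about 300 mm
- bottle: bystander: green bottle, 66 mm across, 210 mm tall
- flange: bystander: steel pipe flange ring lying flat, 124 mm across, 20 mm thick
- pipe: bystander: piece of steel pipe standing on end, 64 mm across, 110 mm tall
- wrench: bystander: steel wrench lying flat
- brush: bystander: brush lying flat
- pot: bystander: dark steel cup, 80 mm across, 80 mm tall
Things that resemble listed ones, but are neither listed nor needed, are in the scene too. What is shaped like the packer24 but green is not meant. What is shaped like the packer32 but orange is not meant.

How it is judged:
By the outcome, as a careful person would: the job done as asked, in the order asked, and still so for the second after the job is handed in, with the robot touching nothing.
It also fails if it takes over 72 s, if anything falls off the work surface, if the arm or the gripper's body presses on something with over 40 N, if the wrist force passes 120 N, or if a joint passes its speed limit or range.

ROBOT

A 7-joint arm with a two-finger parallel gripper is mounted at the origin on the work surface. World frame = base frame: x ahead of the robot, y to its left, z up, the work surface at z = 0. Lengths are in m, angles in rad, forces in N, time in s.
With the tool pointing down it reaches from about 0.4 to 0.9 m from the base axis. Payload 5.5 kg.
Tool frame: the origin (TCP) lies at the very end of the fingers, on their centre line; the grasp point (between the pads) lies 19 mm behind it (bot.hold_point_z is the distance from the TCP to the grasp point, in m); z points along the fingers, y is the line along which they close (so a half turn about z gives the same grasp; the last joint's range is limited). The gripper opens to 85 mm and grips with 20 to 120 N. Pads are 22 mm wide; open, the fingers measure 114 mm over their backs; the gripper's body (76 mm by 85 mm) begins 54 mm behind the grasp point. The pads swing forward as they close: fully open they stand 13 mm farther back than shut.
Start: joints at [1.46, 0.501, -0.427, 1.55, 0.221, 1.138, -0.21], TCP at [0.237, -0.605, 0.231] pointing down, gripper open.
Joint ranges: [-2.88, 2.88], [-0.31, 2.03], [-1.54, 1.56], [0.2, 2.42], [-1.41, 4.55], [0.19, 2.02], [-2.57, 2.57]. Speed limits (rad/s): [2.57, 2.57, 3.14, 3.14, 3.14, 3.14, 3.14].

INTERFACE

Orientations are given as a rotation vector (axis times angle).
In Python, from station import bot gives the robot as it stands. The module is installed in compiled form; this text tells all that it offers.
- The arm moves only by the tool arm_command, never from a script. Its argument "moves" is a list that holds one entry, the list of rows, each a list of 7 numbers: the shift along the tool's x, y, z in mm, then the turn, a rotation vector about the tool's x, y, z in degrees, then the opening, from 0 (shut) to 1 (fully open). In form: [[[x, y, z, ax, ay, az, hand], ...]]. A call has exactly 8 rows; each row shifts and turns the commanded pose from where the row before left it, along the tool's axes as they then stand; what a row does not reach is not made up. A row lasts 1/10 s, in which the tool goes at most 50 mm and 8.59 degrees, less where a joint would pass 70% of its speed; a pose out of reach is approached as far as the arm can. A call with a gripper value outside its range is refused whole. The fingers move at their own pace and stop on an object; "force" is the grip in N (left out, the last holds). Time passes only in rows, so rows that do not move let the fingers close, or fill a call up. It gives the time, the measured TCP pose, the force, the opening and the grip force at its end, in the units of the state.
- bot.get_state(): the state, without advancing time (a new reading comes with each control period).
- bot.snapshot(name): name is "scene" or "top"; returns a dict with "img" (480x640x3 uint8, red, green, blue), "camera_matrix" (3x3 intrinsics, pixels), "distortion" ([k1, k2, p1, p2, k3] as OpenCV has them; the pictures are not rectified), "T" (4x4, takes a point from camera to world coordinates). Camera axes: x right, y down, z forward; pixel columns grow to the right and rows downward; lengths in m; the calibration is good to about 2 mm. A picture is of the moment at which its call begins. There is no depth.
- bot.sign_off(): hands the job in; it is judged then, once.
The state is a dict: "time_s": time; "joint_pos": joint angles; "joint_vel": joint speeds; "joint_torque": joint torques, N m; "ee_pos": TCP position; "tool_rot": TCP orientation; "wrist_force": force on the tool from outside, world axes, zero at the start; "ft_torque": the same for the moment, N m; "finger_gap": opening from 0.0 (shut) to 1.0 (fully open); "gripper_force": force on a finger pad.
Only numpy, scipy, OpenCV 4.12 (cv2) and the standard library are available. Lean on these libraries where they do the work, as an engineer would, in place of code of your own. Each camera call takes 0.05 s, during which the arm holds its last target. There are 200 camera calls.

## Working session

There is one attempt and no reset: what is moved stays moved. The work goes in short steps, Python scripts to look and compute and a tool call to move; the robot and the scene stay as the last step left them, time stands still between calls to the robot, and variables do not carry over. Pictures are saved under pics/ and viewed, at most 10 in all, crops included, and the job is handed in when it is done.

Besides the shell and the picture viewer there is one more tool, called after "Emit:" by a JSON object that holds its "method" and its "body". arm_command: Moves the arm, as the interface text tells. Its arguments: {"type":"object","properties":{"moves":{"type":"array","items":{"type":"array","items":{"type":"array","items":{"type":"number"}}}},"force":{"type":"number"}},"required":["moves"]}

```bash
mkdir -p pics; ls; cat > h.py <<'E'
import numpy as np,cv2
from scipy.spatial.transform import Rotation as R
from station import bot
def ray(s,uv):
    p=cv2.undistortPoints(np.array(uv,float).reshape(-1,1,2),np.array(s["camera_matrix"]),np.array(s["distortion"],float)).reshape(-1,2)
    d=np.c_[p,np.ones(len(p))]@np.array(s["T"])[:3,:3].T
    return np.array(s["T"])[:3,3],d
def plane(s,uv,z):
    o,d=ray(s,uv); return o+d*((z-o[2])/d[:,2])[:,None]
def tri(s1,u1,s2,u2):
    o1,d1=ray(s1,[u1]);o2,d2=ray(s2,[u2]);A=np.c_[d1[0],-d2[0]]
    t=np.linalg.lstsq(A,o2-o1,rcond=None)[0]
    a=o1+d1[0]*t[0];b=o2+d2[0]*t[1];return (a+b)/2,np.linalg.norm(a-b)
def proj(s,P):
    T=np.linalg.inv(np.array(s["T"]));r=cv2.Rodrigues(T[:3,:3])[0]
    return cv2.projectPoints(np.array(P,float).reshape(-1,1,3),r,T[:3,3],np.array(s["camera_matrix"]),np.array(s["distortion"],float))[0].reshape(-1,2)
def save(s,f): cv2.imwrite(f,s["img"][:,:,::-1])
E
python3 - <<'E'
from h import *
import pickle
for n in("scene","top"):
    s=bot.snapshot(n);pickle.dump(s,open(n+".pkl","wb"));save(s,f"pics/{n}.png");print(n,np.round(s["T"],3).tolist(),np.round(s["camera_matrix"],1).tolist(),s["distortion"])
st=bot.get_state();print(st);print(bot.hold_point_z)
E
```

```text
pics
scene [[-0.811, 0.459, -0.362, 0.987], [0.585, 0.629, -0.513, 0.577], [-0.008, -0.628, -0.778, 1.029], [0.0, 0.0, 0.0, 1.0]] [[444.1, 0.0, 320.9], [0.0, 444.1, 240.5], [0.0, 0.0, 1.0]] [-0.07037052  0.          0.          0.          0.        ]
top [[-0.025, -0.992, 0.122, 0.351], [-1.0, 0.026, 0.005, -0.027], [-0.008, -0.122, -0.993, 1.773], [0.0, 0.0, 0.0, 1.0]] [[528.0, 0.0, 322.7], [0.0, 528.0, 238.9], [0.0, 0.0, 1.0]] [-0.12384916  0.          0.          0.          0.        ]
{'time_s': 0.1, 'joint_pos': array([ 1.46021457,  0.50177699, -0.42679899,  1.55129106,  0.22078825,
        1.13828561, -0.21031544]), 'joint_vel': array([-4.92275930e-05, -1.99723477e-03, -2.15935195e-04, -7.42740723e-04,
       -1.07321994e-03,  1.34661192e-03,  2.33639972e-05]), 'joint_torque': array([-1.09062521e-02, -5.70814490e+01, -5.83867460e+00, -2.81749552e+01,
        1.03861306e-02,  5.63786016e-03, -1.09364822e-05]), 'ee_pos': array([ 0.23708653, -0.6045822 ,  0.23037057]), 'tool_rot': array([-3.08521699e+00, -5.83422683e-01,  3.71538094e-04]), 'wrist_force': array([ 0.62483291, -1.27142565, -0.45557022]), 'ft_torque': array([-0.03257414, -0.03763366, -0.02009967]), 'gripper_force': 0.0, 'finger_gap': 0.99729282827412}
0.0187
```

View pics/scene.png

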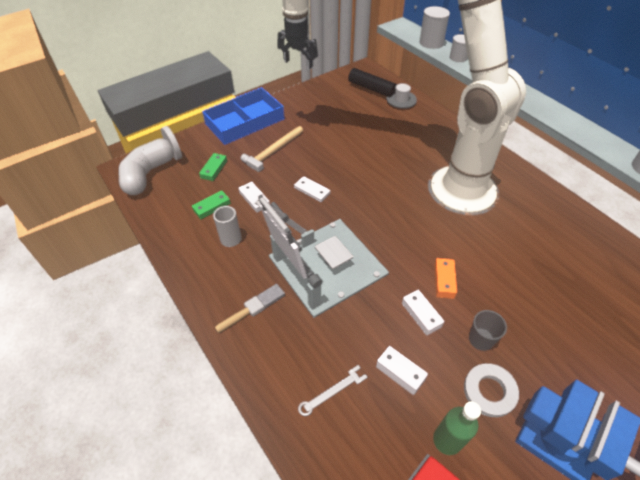

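View pics/top.png

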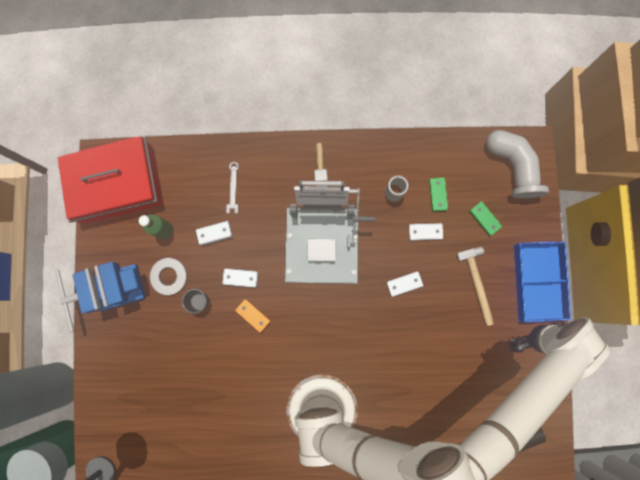

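The scene view shows four white packers at (252,197), (312,188), (423,312) and (402,369). In the top view they are at (426,232), (405,284), (240,278) and (214,233). The green and orange lookalikes are to be ignored. The fixture is at about (325,265) in the scene view and (321,245) in the top view. Next I measure the packers and enlarge the fixture.

```bash
cat > m1.py <<'E'
from h import *
import pickle
S=pickle.load(open("scene.pkl","rb"));T=pickle.load(open("top.pkl","rb"))
pk={"A":((252,197),(426,232)),"B":((312,188),(405,284)),"C":((423,312),(240,278)),"D":((402,369),(214,233))}
def topface(s,c,r):
    x0,y0=c[0]-r,c[1]-r;k=6
    im=s["img"][y0:y0+2*r,x0:x0+2*r]
    g=cv2.resize(im,None,fx=k,fy=k,interpolation=cv2.INTER_CUBIC)
    m=g.min(2)
    # top face is brightest; otsu among bright pixels
    m1=(m>(205)).astype(np.uint8)
    m1=cv2.morphologyEx(m1,cv2.MORPH_CLOSE,np.ones((25,25)))
    cs,_=cv2.findContours(m1,0,2);cc=max(cs,key=cv2.contourArea)
    q=cv2.minAreaRect(cc)
    mm=cv2.moments(cc);cen=np.array([mm['m10']/mm['m00'],mm['m01']/mm['m00']])
    f=lambda p:(np.array(p)+.5)/k-.5+[x0,y0]
    return f(cen),f(cv2.boxPoints(q)),cv2.contourArea(cc)/k/k,im
for n,(a,b) in pk.items():
    ca,ba,Aa,ia=topface(S,a,30);cb,bb,Ab,ib=topface(T,b,26)
    P,e=tri(S,ca,T,cb)
    print(n,"tri",np.round(P,4),"err",round(e,4),"areas",Aa,Ab,ca.round(1),cb.round(1))
tiles=[cv2.resize(S["img"][y-30:y+30,x-30:x+30],(200,200),interpolation=2) for (x,y),_ in pk.values()]
t2=[cv2.resize(T["img"][y-22:y+22,x-22:x+22],(200,200),interpolation=2) for _,(x,y) in pk.values()]
cv2.imwrite("pics/packers.png",np.vstack([np.hstack(tiles),np.hstack(t2)])[:,:,::-1])
f1=cv2.resize(S["img"][185:315,255:395],None,fx=4,fy=4,interpolation=2)[:, :]
cv2.imwrite("pics/fix_s.png",cv2.resize(S["img"][185:315,245:395],(690,598),interpolation=2)[:,:,::-1])
cv2.imwrite("pics/fix_t.png",cv2.resize(T["img"][165:295,265:395],(598,598),interpolation=2)[:,:,::-1])
E
python3 m1.py
```

```text
A tri [ 0.5807 -0.3628  0.0129] err 0.0093 areas 441.625 442.3611111111111 [256.1 197.1] [425.7 231.1]
B tri [ 0.4104 -0.2859  0.0166] err 0.0004 areas 365.6666666666667 457.25 [311.8 187.5] [404.5 283.5]
C tri [0.4438 0.261  0.0314] err 0.0 areas 724.0972222222222 462.2916666666667 [423.3 309.7] [239.5 277.4]
D tri [0.5958 0.3473 0.0402] err 0.0001 areas 948.3055555555555 449.6944444444444 [402.3 367.4] [213.1 232.3]
```

View pics/packers.png

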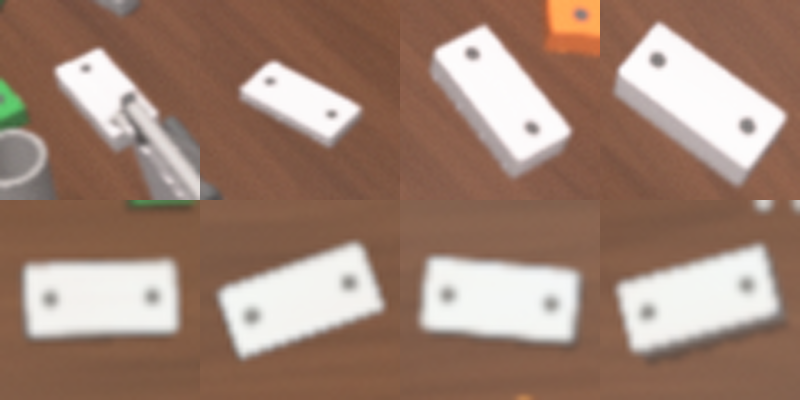

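View pics/fix_s.png

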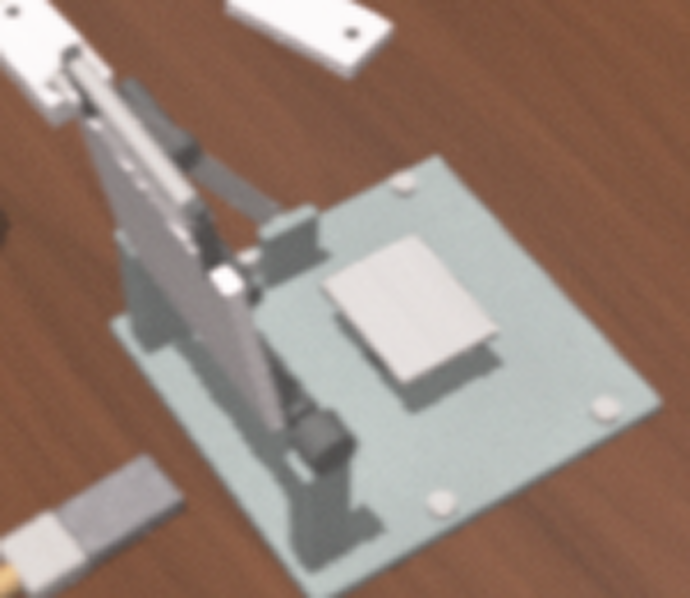

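View pics/fix_t.png

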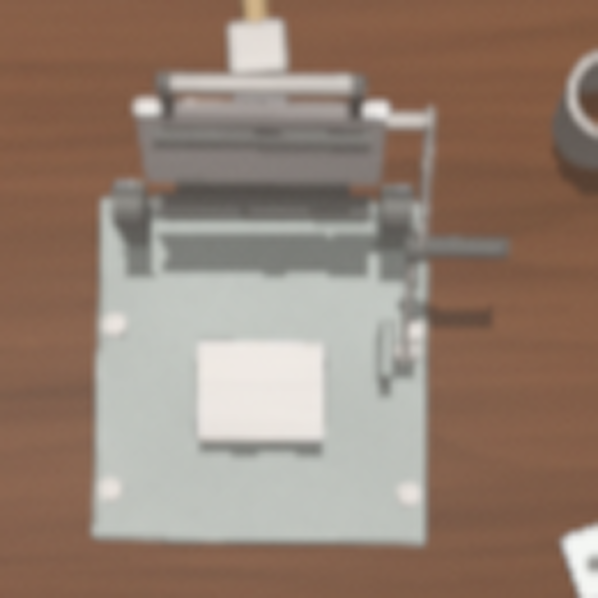

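The crop labels run A to D from left to right. D has the thickest side, then C, with B the thinnest. A is partly hidden in the scene view by the plate's handle. In the scene crop the jack pad corners are at (415,236), (498,330), (405,383) and (322,287). In the top crop they are at (197,342), (322,342), (323,441) and (199,441). The knee pin is at about (410..505,247) in the top crop.

```bash
cat > m2.py <<'E'
from h import *
import pickle
S=pickle.load(open("scene.pkl","rb"));T=pickle.load(open("top.pkl","rb"))
fs=lambda p:(np.array(p,float)+.5)/4.6-.5+[245,185]
ft=lambda p:(np.array(p,float)+.5)/4.6-.5+[265,165]
print("pad")
c=[((415,236),(323,441)),((498,330),(199,441)),((405,383),(197,342)),((322,287),(322,342))]
P=[]
for a,b in c:
    p,e=tri(S,fs(a),T,ft(b));P.append(p);print(p.round(4),round(e,4))
print("mean",np.mean(P,0))
print("fixture corners from scene z=.012");Q=plane(S,[fs(p) for p in[(437,155),(660,402),(318,600),(112,325)]],.012);print(Q.round(4))
print("top");Q2=plane(T,[ft(p) for p in[(425,545),(93,538),(102,200),(428,200)]],.012);print(Q2.round(4))
for n,Z in(("s",Q),("t",Q2)):
    print(n,Z.mean(0), "edges",np.linalg.norm(np.roll(Z,-1,0)-Z,axis=1),"yaw",np.degrees(np.arctan2(*(Z[1]-Z[0])[[0,1]]*[-1,1])),np.degrees(np.arctan2(*(Z[2]-Z[1])[[1,0]])))
# consistency check: for assumed h, where pad centre is in each view
for h in (.046,.05,.054,.058,.062,.066,.07):
    a=plane(S,[fs(x[0]) for x in c],h).mean(0);b=plane(T,[ft(x[1]) for x in c],h).mean(0);print(h,a[:2].round(4),b[:2].round(4))
# packers by thickness: rect from top view
from m1 import topface,pk
for n,t in zip("ABCD",(.024,.016,.032,.04)):
    cb,bb,_,_=topface(T,pk[n][1],26);W=plane(T,bb,t);L=np.linalg.norm(np.roll(W,-1,0)-W,axis=1)
    i=np.argmax(L);d=(np.roll(W,-1,0)-W)[i];hs=plane(T,[cb],t)[0]
    print(n,hs.round(4),"L",L.round(4)[:2],"long-axis dir deg",round(np.degrees(np.arctan2(d[1],d[0]))%180,1), "scene rays same z",plane(S,[topface(S,pk[n][0],30)[0]],t)[0].round(4))
E
python3 m2.py | grep -v tri
```

```text
pad
[ 0.4905 -0.0557  0.0527] 0.0006
[0.4934 0.0318 0.0521] 0.0021
[0.5634 0.032  0.056 ] 0.001
[ 0.5609 -0.0566  0.0536] 0.0003
mean [ 0.52705061 -0.01212828  0.05359608]
fixture corners from scene z=.012
[[ 0.4162 -0.1295  0.012 ]
 [ 0.4285  0.1092  0.012 ]
 [ 0.674   0.0982  0.012 ]
 [ 0.6659 -0.1363  0.012 ]]
top
[[ 0.4162 -0.1279  0.012 ]
 [ 0.4274  0.1124  0.012 ]
 [ 0.6758  0.1016  0.012 ]
 [ 0.6693 -0.1384  0.012 ]]
s [ 0.54615309 -0.01458764  0.012     ] edges [0.23908857 0.24578033 0.23464142 0.24976154] yaw -2.932126272596594 -2.5634600534336953
t [ 0.54715335 -0.0130748   0.012     ] edges [0.24052153 0.24859907 0.24011577 0.25334684] yaw -2.67205959586817 -2.4905890281911467
0.046 [ 0.5238 -0.017 ] [ 0.5275 -0.0118]
0.05 [ 0.5257 -0.0146] [ 0.5271 -0.0118]
0.054 [ 0.5276 -0.0122] [ 0.5267 -0.0118]
0.058 [ 0.5295 -0.0098] [ 0.5263 -0.0119]
0.062 [ 0.5313 -0.0073] [ 0.5259 -0.0119]
0.066 [ 0.5332 -0.0049] [ 0.5255 -0.0119]
0.07 [ 0.5351 -0.0025] [ 0.5251 -0.012 ]
A [ 0.583  -0.3635  0.024 ] L [0.1096 0.0496] long-axis dir deg 90.4 scene rays same z [ 0.5819 -0.3489  0.024 ]
B [ 0.4102 -0.2859  0.016 ] L [0.109  0.0488] long-axis dir deg 106.9 scene rays same z [ 0.4102 -0.2867  0.016 ]
C [0.4438 0.2609 0.032 ] L [0.0494 0.1098] long-axis dir deg 83.4 scene rays same z [0.4442 0.2612 0.032 ]
D [0.5958 0.3474 0.04  ] L [0.1097 0.0493] long-axis dir deg 103.6 scene rays same z [0.5958 0.3472 0.04  ]
```

Packers: D is 40, C is 32, B is 16, and A is 24 by elimination. A hammer, the pipe and the green and orange lookalikes stand clear of all of them. The camera puts the jack at about 53.6 mm, so the gap is about 66 mm. That means 24+40 or 32+40, so packer40 goes in either way. I'll place it first and use the contact height to measure the jack exactly.

```bash
cat > plan.py <<'E'
from h import *
def down(th,beta=0):
    t=np.radians(th);y=[np.cos(t),np.sin(t),0];x=[-np.sin(t),np.cos(t),0]
    return R.from_matrix(np.c_[x,y,[0,0,-1]])*R.from_euler('y',beta,degrees=True)
def cur():
    s=bot.get_state();return np.array(s["ee_pos"]),R.from_rotvec(s["tool_rot"]),s
def plan(wps,p=None,r=None,q=1.0,qa=1.0):
    """wps: (xyz, Rot, hand, nrows)"""
    if p is None: p,r,_=cur()
    rows=[]
    for P,Rt,h,n in wps:
        P=np.array(P,float)
        for i in range(n):
            k=n-i
            d=np.round(r.inv().apply((P-p)/k)*1000/q)*q
            a=np.round(np.degrees((r.inv()*Rt).as_rotvec()/k)/qa)*qa
            rows.append([*(float(v)+0 for v in d),*(float(v)+0 for v in a),h])
            p=p+r.apply(d/1000);r=r*R.from_rotvec(np.radians(a))
    for i in range(0,len(rows),8): print(str([[[int(v) if v==int(v) else v for v in w] for w in rows[i:i+8]]]).replace(" ",""))
    print("end",p.round(4),np.degrees((r.inv()*Rt).as_rotvec()).round(2))
def show():
    p,r,s=cur();y=r.as_matrix();print("t",round(s["time_s"],2),"p",p.round(4),"yaw",round(np.degrees(np.arctan2(y[1,1],y[0,1])),2),"z",y[:,2].round(3),"F",s["wrist_force"].round(1),"gap",round(s["finger_gap"],3),"gf",round(s["gripper_force"],1),"q",s["joint_pos"].round(2))
E
python3 -c "
from plan import *
show()
plan([((.596,.3474,.2),down(13.6),1,30),((.596,.3474,.10),down(13.6),1,2)])"
```

```text
t 0.1 p [ 0.2371 -0.6046  0.2304] yaw -68.58 z [-0.001  0.002 -1.   ] F [ 0.6 -1.3 -0.5] gap 0.997 gf 0.0 q [ 1.46  0.5  -0.43  1.55  0.22  1.14 -0.21]
[[[23,-25,1,0,0,-3,1],[24,-24,1,0,0,-3,1],[25,-23,1,0,0,-3,1],[26,-21,1,0,0,-3,1],[27,-20,1,0,0,-3,1],[28,-18,1,0,0,-3,1],[29,-17,1,0,0,-3,1],[30,-15,1,0,0,-3,1]]]
[[[31,-14,1,0,0,-3,1],[32,-12,1,0,0,-3,1],[32,-10,1,0,0,-3,1],[33,-9,1,0,0,-3,1],[33,-7,1,0,0,-3,1],[34,-5,1,0,0,-3,1],[34,-4,1,0,0,-3,1],[34,-2,1,0,0,-2,1]]]
[[[34,0,1,0,0,-3,1],[34,1,1,0,0,-2,1],[34,2,1,0,0,-3,1],[34,4,1,0,0,-2,1],[33,5,1,0,0,-3,1],[33,7,1,0,0,-2,1],[33,8,1,0,0,-3,1],[32,10,1,0,0,-2,1]]]
[[[32,11,1,0,0,-3,1],[32,13,1,0,0,-2,1],[31,14,1,0,0,-3,1],[30,16,2,0,0,-2,1],[30,17,1,0,0,-3,1],[28,18,2,0,0,-2,1],[0,0,50,0,0,0,1],[0,1,50,0,0,0,1]]]
end [0.5965 0.3472 0.0997] [-0.01 -0.1  -0.18]
```

Emit:
{"method": "arm_command", "body": {"moves": [[[23,-25,1,0,0,-3,1],[24,-24,1,0,0,-3,1],[25,-23,1,0,0,-3,1],[26,-21,1,0,0,-3,1],[27,-20,1,0,0,-3,1],[28,-18,1,0,0,-3,1],[29,-17,1,0,0,-3,1],[30,-15,1,0,0,-3,1]]]}}

```text
time_s: 0.9
ee_pos: [0.332, -0.3514, 0.223]
tool_rot: [-2.896, -1.216, 0.0]
wrist_force: [0.4, 0.2, 0.2]
finger_gap: 1.001
gripper_force: 0.0
```

Emit:
{"method": "arm_command", "body": {"moves": [[[31,-14,1,0,0,-3,1],[32,-12,1,0,0,-3,1],[32,-10,1,0,0,-3,1],[33,-9,1,0,0,-3,1],[33,-7,1,0,0,-3,1],[34,-5,1,0,0,-3,1],[34,-4,1,0,0,-3,1],[34,-2,1,0,0,-2,1]]]}}

```text
time_s: 1.7
ee_pos: [0.4278, -0.0967, 0.2152]
tool_rot: [2.596, 1.768, -0.001]
wrist_force: [0.2, -0.5, -0.7]
finger_gap: 1.001
gripper_force: 0.0
```

Emit:
{"method": "arm_command", "body": {"moves": [[[34,0,1,0,0,-3,1],[34,1,1,0,0,-2,1],[34,2,1,0,0,-3,1],[34,4,1,0,0,-2,1],[33,5,1,0,0,-3,1],[33,7,1,0,0,-2,1],[33,8,1,0,0,-3,1],[32,10,1,0,0,-2,1]]]}}

```text
time_s: 2.5
ee_pos: [0.5227, 0.1569, 0.2069]
tool_rot: [-2.25, -2.192, 0.001]
wrist_force: [-0.3, 0.0, 0.4]
finger_gap: 0.999
gripper_force: 0.0
```

Emit:
{"method": "arm_command", "body": {"moves": [[[32,11,1,0,0,-3,1],[32,13,1,0,0,-2,1],[31,14,1,0,0,-3,1],[30,16,2,0,0,-2,1],[30,17,1,0,0,-3,1],[28,18,2,0,0,-2,1],[0,0,20,0,0,0,1],[0,0,0,0,0,0,1]]]}}

```text
time_s: 3.3
ee_pos: [0.594, 0.3462, 0.1758]
tool_rot: [-1.943, -2.466, 0.008]
wrist_force: [0.4, -1.8, -0.2]
finger_gap: 1.0
gripper_force: 0.0
```

```bash
python3 -c "
from plan import *
show()
plan([((.5958,.3474,.06),down(13.6),1,4),((.5958,.3474,.014),down(13.6),1,4)],q=.5,qa=.5)"
```

```text
t 3.3 p [0.594  0.3462 0.1758] yaw 13.53 z [-0.005 -0.002 -1.   ] F [ 0.4 -1.8 -0.2] gap 1.0 gf 0.0 q [-0.01  0.76 -0.89  1.48  0.61  1.2  -0.75]
[[[0,0.5,29,0,0,0,1],[0.5,0.5,29,0,0,0,1],[0,1,29,0,0,0,1],[0.5,0.5,29,-0.5,0,0,1],[0,0,11.5,0,0,0,1],[0,0,11.5,0,0,0,1],[0,0,11.5,0,0,0,1],[0,0,11.5,0,0,0,1]]]
end [0.5958 0.3475 0.0138] [ 0.19  0.07 -0.07]
```

Emit:
{"method": "arm_command", "body": {"moves": [[[0,0.5,29,0,0,0,1],[0,0,29,0,0,0,1],[0,0.5,29,0,0,0,1],[0,0,29,0,0,0,1],[0,0,15,0,0,0,1],[0,0,15,0,0,0,1],[0,0,11,0,0,0,1],[0,0,0,0,0,0,1]]]}}

```text
time_s: 4.1
ee_pos: [0.5964, 0.3459, 0.0212]
tool_rot: [-1.947, -2.465, 0.003]
wrist_force: [0.2, -1.3, -0.0]
finger_gap: 1.001
gripper_force: 0.0
```

Emit:
{"method": "arm_command", "body": {"moves": [[[0,0,0,0,0,0,1],[0,0,0,0,0,0,0.7],[0,0,0,0,0,0,0.4],[0,0,0,0,0,0,0.3],[0,0,0,0,0,0,0.3],[0,0,0,0,0,0,0.3],[0,0,0,0,0,0,0.3],[0,0,0,0,0,0,0.3]]], "force": 60}}

```text
time_s: 4.9
ee_pos: [0.5968, 0.347, 0.0236]
tool_rot: [1.946, 2.466, 0.001]
wrist_force: [-1.7, -2.0, 5.8]
finger_gap: 0.569
gripper_force: 66.3
```

```bash
python3 -c "
from plan import *
show()
p,r,s=cur()
z=p[2]
plan([(p+[0,0,.15],r,0.3,8),((.527,-.0123,.17),down(-2.65),.3,14),((.527,-.0123,z+.07),down(-2.65),.3,6)],q=.5,qa=.5)"
```

```text
t 4.9 p [0.5968 0.347  0.0236] yaw 13.43 z [ 0.  0. -1.] F [-1.7 -2.   5.8] gap 0.569 gf 66.3 q [-0.06  0.93 -0.78  1.55  0.75  0.98 -0.84]
[[[0,0,-18.5,0,0,0,0.3],[0,0,-19,0,0,0,0.3],[0,0,-18.5,0,0,0,0.3],[0,0,-19,0,0,0,0.3],[0,0,-18.5,0,0,0,0.3],[0,0,-19,0,0,0,0.3],[0,0,-18.5,0,0,0,0.3],[0,0,-19,0,0,0,0.3]]]
[[[-24,-11,0,0,0,1,0.3],[-24,-10.5,0.5,0,0,1,0.3],[-24,-10,0,0,0,1,0.3],[-24.5,-9.5,0.5,0,0,1,0.3],[-24.5,-9,0,0,0,1,0.3],[-24.5,-8.5,0.5,0,0,1,0.3],[-25,-8.5,0,0,0,1.5,0.3],[-25,-7.5,0.5,0,0,1,0.3]]]
[[[-25,-7,0,0,0,1.5,0.3],[-25.5,-6.5,0.5,0,0,1,0.3],[-25.5,-6,0,0,0,1.5,0.3],[-25.5,-5.5,0.5,0,0,1,0.3],[-25.5,-5,0,0,0,1.5,0.3],[-25.5,-4.5,0.5,0,0,1,0.3],[0,0,12.5,0,0,0,0.3],[0,0,13,0,0,0,0.3]]]
[[[0,0,12.5,0,0,0,0.3],[0,0,13,0,0,0,0.3],[0,0,12.5,0,0,0,0.3],[0,0,13,0,0,0,0.3]]]
end [ 0.5268 -0.0121  0.0935] [ 0.03 -0.02  0.08]
```

The grasp is a little high on the packer, so I'll regrip about 11 mm lower.

Emit:
{"method": "arm_command", "body": {"moves": [[[0,0,0,0,0,0,0.9],[0,0,0,0,0,0,0.9],[0,0,0,0,0,0,0.9],[0,0,4,0,0,0,0.9],[0,0,4,0,0,0,0.9],[0,0,3,0,0,0,0.9],[0,0,0,0,0,0,0.9],[0,0,0,0,0,0,0.9]]]}}

```text
time_s: 5.7
ee_pos: [0.5967, 0.3465, 0.011]
tool_rot: [-1.946, -2.466, 0.001]
wrist_force: [0.3, 0.4, -0.2]
finger_gap: 0.896
gripper_force: 0.0
```

Emit:
{"method": "arm_command", "body": {"moves": [[[0,0,0,0,0,0,0.7],[0,0,0,0,0,0,0.5],[0,0,0,0,0,0,0.3],[0,0,0,0,0,0,0.3],[0,0,0,0,0,0,0.3],[0,0,0,0,0,0,0.3],[0,0,0,0,0,0,0.3],[0,0,0,0,0,0,0.3]]], "force": 60}}

```text
time_s: 6.5
ee_pos: [0.597, 0.3467, 0.0118]
tool_rot: [1.947, 2.466, 0.0]
wrist_force: [-1.4, -1.4, 5.7]
finger_gap: 0.57
gripper_force: 66.1
```

```bash
python3 -c "
from plan import *
show()
p,r,s=cur()
z=p[2]
plan([(p+[0,0,.13],r,0.3,6),((.527,-.0123,.16),down(-2.65),.3,14),((.527,-.0123,z+.075),down(-2.65),.3,3)],q=.5,qa=.5)"
```

```text
t 6.5 p [0.597  0.3467 0.0118] yaw 13.42 z [ 0.  0. -1.] F [-1.4 -1.4  5.7] gap 0.57 gf 66.1 q [-0.07  0.94 -0.77  1.55  0.76  0.97 -0.85]
[[[0,0,-21.5,0,0,0,0.3],[0,0,-21.5,0,0,0,0.3],[0,0,-21.5,0,0,0,0.3],[0,0,-22,0,0,0,0.3],[0,0,-21.5,0,0,0,0.3],[0,0,-22,0,0,0,0.3],[-24,-11,-1.5,0,0,1,0.3],[-24,-10.5,-1.5,0,0,1,0.3]]]
[[[-24,-10,-1.5,0,0,1,0.3],[-24.5,-9.5,-1.5,0,0,1,0.3],[-24.5,-9,-1,0,0,1,0.3],[-24.5,-8.5,-1.5,0,0,1,0.3],[-25,-8.5,-1,0,0,1.5,0.3],[-25,-7.5,-1.5,0,0,1,0.3],[-25,-7,-1,0,0,1.5,0.3],[-25,-6.5,-1.5,0,0,1,0.3]]]
[[[-25.5,-6,-1,0,0,1.5,0.3],[-25.5,-5.5,-1.5,0,0,1,0.3],[-25.5,-5,-1,0,0,1.5,0.3],[-26,-4.5,-1.5,0,0,1,0.3],[0,0,24.5,0,0,0,0.3],[0,0,24.5,0,0,0,0.3],[0,0,24.5,0,0,0,0.3]]]
end [ 0.5269 -0.0124  0.0867] [ 0.02 -0.01  0.07]
```

Emit:
{"method": "arm_command", "body": {"moves": [[[0,0,-20,0,0,0,0.3],[0,0,-22,0,0,0,0.3],[0,0,-22,0,0,0,0.3],[0,0,-22,0,0,0,0.3],[0,0,-22,0,0,0,0.3],[0,0,-22,0,0,0,0.3],[-24,-11,-1.5,0,0,1,0.3],[-24,-10.5,-1.5,0,0,1,0.3]]]}}

```text
time_s: 7.3
ee_pos: [0.5863, 0.2961, 0.1468]
tool_rot: [1.987, 2.433, 0.004]
wrist_force: [-0.2, -1.0, -7.9]
finger_gap: 0.568
gripper_force: 65.1
```

Emit:
{"method": "arm_command", "body": {"moves": [[[-24,-10,-1.5,0,0,1,0.3],[-24.5,-9.5,-1.5,0,0,1,0.3],[-24.5,-9,-1,0,0,1,0.3],[-24.5,-8.5,-1.5,0,0,1,0.3],[-25,-8.5,-1,0,0,1.5,0.3],[-25,-7.5,-1.5,0,0,1,0.3],[-25,-7,-1,0,0,1.5,0.3],[-25,-6.5,-1.5,0,0,1,0.3]]]}}

```text
time_s: 8.1
ee_pos: [0.5467, 0.0891, 0.156]
tool_rot: [2.174, 2.267, 0.0]
wrist_force: [0.0, -0.2, -6.4]
finger_gap: 0.574
gripper_force: 65.1
```

Emit:
{"method": "arm_command", "body": {"moves": [[[-25.5,-6,-1,0,0,1.5,0.3],[-25.5,-5.5,-1.5,0,0,1,0.3],[-25.5,-5,-1,0,0,1.5,0.3],[-26,-4.5,-1.5,0,0,1,0.3],[-1,0,24,0,0,0,0.3],[0,0,24,0,0,0,0.3],[0,0,20,0,0,0,0.3],[0,0,0,0,0,0,0.3]]]}}

```text
time_s: 8.9
ee_pos: [0.5246, -0.0139, 0.0906]
tool_rot: [-2.269, -2.169, 0.005]
wrist_force: [-0.7, 0.4, -6.5]
finger_gap: 0.574
gripper_force: 65.1
```

Emit:
{"method": "arm_command", "body": {"moves": [[[0,0,0,0,0,0,0.3],[0,0,0,0,0,0,0.3],[0,0,0,0,0,0,0.3],[0,0,0,0,0,0,0.3],[0,0,0,0,0,0,0.3],[0,0,0,0,0,0,0.3],[0,0,0,0,0,0,0.3],[0,0,0,0,0,0,0.3]]]}}

```text
time_s: 9.7
ee_pos: [0.5267, -0.0136, 0.0918]
tool_rot: [-2.271, -2.171, 0.0]
wrist_force: [-0.7, 0.6, -7.6]
finger_gap: 0.574
gripper_force: 65.1
```

```bash
python3 -c "
from plan import *
show()
plan([((.527,-.0133,.072),down(-2.65),.3,2)],q=.5,qa=.5)
import pickle
s=bot.snapshot('top');pickle.dump(s,open('top2.pkl','wb'))"
```

```text
t 9.7 p [ 0.5267 -0.0136  0.0918] yaw -2.58 z [-0.  0. -1.] F [-0.7  0.6 -7.6] gap 0.574 gf 65.1 q [ 0.64  0.59 -0.84  1.96  0.59  0.85 -0.57]
[[[0,0,10,0,0,0,0.3],[0.5,0,10,0,0,0,0.3]]]
end [ 0.5268 -0.0131  0.0718] [-0.01 -0.    0.07]
```

Emit:
{"method": "arm_command", "body": {"moves": [[[0,0,6,0,0,0,0.3],[0,0,6,0,0,0,0.3],[0,0,5,0,0,0,0.3],[0,0,4,0,0,0,0.3],[0,0,2,0,0,0,0.3],[0,0,0,0,0,0,0.3],[0,0,0,0,0,0,0.3],[0,0,0,0,0,0,0.3]]]}}

```text
time_s: 10.55
ee_pos: [0.527, -0.0135, 0.069]
tool_rot: [2.271, 2.171, 0.001]
wrist_force: [-0.1, -0.1, -7.6]
finger_gap: 0.57
gripper_force: 65.4
```

Emit:
{"method": "arm_command", "body": {"moves": [[[0,0,1,0,0,0,0.3],[0,0,1,0,0,0,0.3],[0,0,0.5,0,0,0,0.3],[0,0,0.5,0,0,0,0.3],[0,0,0,0,0,0,0.3],[0,0,0,0,0,0,0.3],[0,0,0,0,0,0,0.3],[0,0,0,0,0,0,0.3]]]}}

```text
time_s: 11.35
ee_pos: [0.5268, -0.0136, 0.0658]
tool_rot: [2.271, 2.171, -0.0]
wrist_force: [-0.2, 0.2, -3.8]
finger_gap: 0.572
gripper_force: 65.5
```

Contact comes at TCP z = 65.8 mm and the grip offset is 11.8 mm, so the jack stands 54 mm high. The gap is 66 mm, and 40+24 = 64 mm is the closest stack. I'll release packer40 and go for packer24 (A).

Emit:
{"method": "arm_command", "body": {"moves": [[[0,0,0.5,0,0,0,0.3],[0,0,0,0,0,0,0.3],[0,0,0,0,0,0,0.65],[0,0,0,0,0,0,0.8],[0,0,0,0,0,0,0.95],[0,0,0,0,0,0,0.95],[0,0,-20,0,0,0,0.95],[0,0,-30,0,0,0,0.95]]]}}

```text
time_s: 12.15
ee_pos: [0.5254, -0.0135, 0.1145]
tool_rot: [-2.268, -2.169, 0.003]
wrist_force: [-0.0, 0.5, 0.9]
finger_gap: 0.949
gripper_force: 0.0
```

```bash
python3 -c "
from plan import *
show()
p,r,s=cur()
plan([((.50,-.06,.17),down(-2),1,3),((.50,-.20,.17),down(0.4),1,6),((.583,-.3635,.10),down(.4),1,6),((.583,-.3635,.06),down(.4),1,1),((.583,-.3635,.06),down(.4),1,0)],q=.5,qa=.5)"
```

```text
t 12.15 p [ 0.5254 -0.0135  0.1145] yaw -2.56 z [-0.003  0.001 -1.   ] F [-0.   0.5  0.9] gap 0.949 gf 0.0 q [ 0.66  0.56 -0.87  1.95  0.55  0.89 -0.54]
[[[-16,-8,-18.5,0,0,0,1],[-16,-7.5,-18.5,0,0,-0.5,1],[-15.5,-8,-18.5,0,0,0,1],[-23.5,1,0,0,0,-0.5,1],[-23.5,0.5,0,0,0,-0.5,1],[-23,0.5,0,0,0,-0.5,1],[-23.5,0,0,0,0,-0.5,1],[-23,0,0,0,0,0,1]]]
[[[-23.5,0,0,0,0,-0.5,1],[-27.5,13.5,11.5,0,0,0,1],[-27.5,13.5,11.5,0,0,0,1],[-27.5,14,11.5,0,0,0,1],[-27,13.5,11.5,0,0,0,1],[-27.5,14,11.5,0,0,0,1],[-27,13.5,12,0,0,0,1],[0,0,40,0,0,0,1]]]
end [ 0.5828 -0.3633  0.06  ] [-0.2  -0.05  0.04]
```

Emit:
{"method": "arm_command", "body": {"moves": [[[-16,-8,-20,0,0,0,1],[-16,-8,-20,0,0,0,1],[-16,-8,-20,0,0,-0.5,1],[-23,1,0,0,0,-0.5,1],[-23,0,0,0,0,-0.5,1],[-23,0,0,0,0,-0.5,1],[-23,0,0,0,0,-0.5,1],[-23,0,0,0,0,-0.5,1]]]}}

```text
time_s: 12.95
ee_pos: [0.4995, -0.1765, 0.1754]
tool_rot: [2.212, 2.23, 0.0]
wrist_force: [0.4, 0.5, -0.2]
finger_gap: 1.0
gripper_force: 0.0
```

Emit:
{"method": "arm_command", "body": {"moves": [[[-24,0,0,0,0,0,1],[-27,13,11,0,0,0,1],[-27,14,11,0,0,0,1],[-27,14,11,0,0,0,1],[-27,14,11,0,0,0,1],[-27,14,11,0,0,0,1],[-27,13,12,0,0,0,1],[0,0,30,0,0,0,1]]]}}

```text
time_s: 13.75
ee_pos: [0.5856, -0.3672, 0.0798]
tool_rot: [2.214, 2.218, 0.001]
wrist_force: [-0.8, -1.1, 0.3]
finger_gap: 0.999
gripper_force: 0.0
```

Emit:
{"method": "arm_command", "body": {"moves": [[[0,0,0,0,0,0,1],[0,0,0,0,0,0,1],[0,0,0,0,0,0,1],[0,0,0,0,0,0,1],[0,0,0,0,0,0,1],[0,0,0,0,0,0,1],[0,0,0,0,0,0,1],[0,0,0,0,0,0,1]]]}}

```text
time_s: 14.55
ee_pos: [0.5828, -0.3609, 0.0785]
tool_rot: [2.213, 2.229, -0.0]
wrist_force: [-0.8, -0.9, -0.8]
finger_gap: 0.996
gripper_force: 0.0
```

```bash
python3 -c "
from plan import *
show()
p,r,s=cur()
plan([((.583,-.3635,.005),down(.4),1,5)],q=.5,qa=.5)
import pickle
t=bot.snapshot('scene');pickle.dump(t,open('scene3.pkl','wb'))
a=cv2.resize(t['img'][130:310,205:405],(800,720),interpolation=2)[:600]
cv2.imwrite('pics/s3.png',a[:,:,::-1])"
```

```text
t 14.55 p [ 0.5828 -0.3609  0.0785] yaw 0.42 z [ 0. -0. -1.] F [-0.8 -0.9 -0.8] gap 0.996 gf 0.0 q [ 1.01  0.83 -0.76  1.55  0.64  1.02  0.08]
[[[-0.5,0,14.5,0,0,0,1],[-0.5,0,15,0,0,0,1],[-0.5,0,14.5,0,0,0,1],[-0.5,0,15,0,0,0,1],[-0.5,0,14.5,0,0,0,1]]]
end [ 0.5829 -0.3634  0.005 ] [0.01 0.01 0.02]
```

View pics/s3.png

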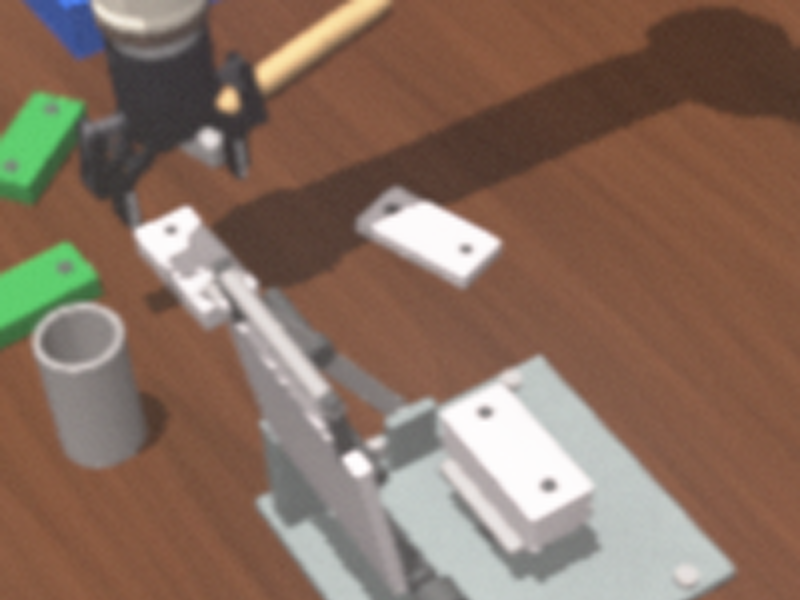

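Packer40 lies flat on the jack at crop (515,465). The gripper stands over packer24 at crop (195,260), clear of the pipe and the green lookalikes. I'll descend and grip.

Emit:
{"method": "arm_command", "body": {"moves": [[[-0.5,0,20,0,0,0,1],[-0.5,0,20,0,0,0,1],[-0.5,0,15,0,0,0,1],[-0.5,0,10,0,0,0,1],[-0.5,0,6,0,0,0,1],[0,0,0,0,0,0,1],[0,0,0,0,0,0,1],[0,0,0,0,0,0,1]]]}}

```text
time_s: 15.4
ee_pos: [0.5836, -0.3636, 0.0083]
tool_rot: [2.212, 2.229, 0.001]
wrist_force: [0.6, 1.0, 0.1]
finger_gap: 1.0
gripper_force: 0.0
```

Emit:
{"method": "arm_command", "body": {"moves": [[[0,0,0,0,0,0,0.8],[0,0,0,0,0,0,0.6],[0,0,0,0,0,0,0.4],[0,0,0,0,0,0,0.3],[0,0,0,0,0,0,0.3],[0,0,0,0,0,0,0.3],[0,0,0,0,0,0,0.3],[0,0,0,0,0,0,0.3]]], "force": 60}}

```text
time_s: 16.2
ee_pos: [0.5831, -0.3637, 0.0082]
tool_rot: [2.213, 2.229, -0.0]
wrist_force: [-0.8, 0.5, 6.6]
finger_gap: 0.563
gripper_force: 65.3
```

```bash
python3 -c "
from plan import *
from m1 import *
show()
p,r,s=cur()
from m1 import topface
t2=pickle.load(open('top2.pkl','rb'))
# where does packer40 sit
sc=pickle.load(open('scene3.pkl','rb'))
ca,ba,_,_=topface(sc,(333,245),22);print('p40 scene',plane(sc,[ca],.094).round(4))
nt=bot.snapshot('top');pickle.dump(nt,open('top4.pkl','wb'))
cb,bb,_,_=topface(nt,(321,246),26);W=plane(nt,bb,.094);print('p40 top',plane(nt,[cb],.094).round(4),W.round(4).tolist(), W.mean(0))
plan([(p+[0,0,.12],r,0.3,5),((.50,-.20,.18),down(-1),.3,6),((.50,-.06,.18),down(-2.5),.3,6),((.5267,-.0133,.16),down(-2.6),.3,3),((.5267,-.0133,p[2]+.104),down(-2.6),.3,3)],q=.5,qa=.5)" | grep -v tri
```

```text
t 16.2 p [ 0.5831 -0.3637  0.0082] yaw 0.41 z [ 0.    -0.001 -1.   ] F [-0.8  0.5  6.6] gap 0.563 gf 65.3 q [ 0.98  0.92 -0.71  1.56  0.7   0.93  0.04]
p40 scene [[ 0.5352 -0.0091  0.094 ]]
p40 top [[ 0.5303 -0.0111  0.094 ]] [[0.561, 0.0449, 0.094], [0.558, -0.0688, 0.094], [0.5012, -0.0672, 0.094], [0.5042, 0.0461, 0.094]] [ 0.5310964  -0.01125699  0.094     ]
[[[0,0,-24,0,0,0,0.3],[0,0,-24,0,0,0,0.3],[0,0,-24,0,0,0,0.3],[0,0,-24,0,0,0,0.3],[0,0,-24,0,0,0,0.3],[27.5,-13.5,-8.5,0,0,0,0.3],[27.5,-13.5,-8.5,0,0,0.5,0.3],[27,-14,-9,0,0,0,0.3]]]
[[[27,-14,-8.5,0,0,0.5,0.3],[27,-14,-9,0,0,0,0.3],[27.5,-14.5,-8.5,0,0,0.5,0.3],[23.5,-0.5,0,0,0,0,0.3],[23.5,-0.5,0,0,0,0.5,0.3],[23,-0.5,0,0,0,0,0.3],[23.5,-0.5,0,0,0,0.5,0.3],[23,-1,0,0,0,0,0.3]]]
[[[23.5,-0.5,0,0,0,0.5,0.3],[16,8,6.5,0,0,0,0.3],[16,8,6.5,0,0,0,0.3],[15.5,8.5,7,0,0,0,0.3],[0,0,16,0,0,0,0.3],[0,0,16,0,0,0,0.3],[0.5,0,15.5,0,0,0,0.3]]]
end [ 0.5268 -0.0131  0.1124] [0.03 0.04 0.01]
```

Emit:
{"method": "arm_command", "body": {"moves": [[[0,0,-20,0,0,0,0.3],[0,0,-25,0,0,0,0.3],[0,0,-25,0,0,0,0.3],[0,0,-25,0,0,0,0.3],[0,0,-25,0,0,0,0.3],[27.5,-13.5,-8.5,0,0,0,0.3],[27.5,-13.5,-8.5,0,0,0.5,0.3],[27,-14,-9,0,0,0,0.3]]]}}

```text
time_s: 17.05
ee_pos: [0.5405, -0.2802, 0.154]
tool_rot: [-2.223, -2.219, 0.0]
wrist_force: [0.1, 0.3, -3.1]
finger_gap: 0.569
gripper_force: 64.2
```

Emit:
{"method": "arm_command", "body": {"moves": [[[27,-14,-8.5,0,0,0.5,0.3],[27,-14,-9,0,0,0,0.3],[27.5,-14.5,-8.5,0,0,0.5,0.3],[23.5,-0.5,0,0,0,0,0.3],[23.5,-0.5,0,0,0,0.5,0.3],[23,-0.5,0,0,0,0,0.3],[23.5,-0.5,0,0,0,0.5,0.3],[23,-1,0,0,0,0,0.3]]]}}

```text
time_s: 17.85
ee_pos: [0.499, -0.082, 0.1798]
tool_rot: [2.261, 2.181, -0.001]
wrist_force: [-0.3, 0.3, -3.7]
finger_gap: 0.57
gripper_force: 64.2
```

Emit:
{"method": "arm_command", "body": {"moves": [[[23.5,-0.5,0,0,0,0.5,0.3],[16,8,6,0,0,0,0.3],[16,8,6,0,0,0,0.3],[16,8,6,0,0,0.5,0.3],[0,0,16,0,0,0,0.3],[0,0,16,0,0,0,0.3],[0,0,10,0,0,0,0.3],[0,0,0,0,0,0,0.3]]]}}

```text
time_s: 18.65
ee_pos: [0.524, -0.014, 0.1172]
tool_rot: [-2.279, -2.158, 0.005]
wrist_force: [-0.0, -0.4, -3.4]
finger_gap: 0.567
gripper_force: 64.1
```

Emit:
{"method": "arm_command", "body": {"moves": [[[0,0,0,0,0,0,0.3],[0,0,0,0,0,0,0.3],[0,0,0,0,0,0,0.3],[0,0,0,0,0,0,0.3],[0,0,0,0,0,0,0.3],[0,0,0,0,0,0,0.3],[0,0,0,0,0,0,0.3],[0,0,0,0,0,0,0.3]]]}}

```text
time_s: 19.45
ee_pos: [0.5261, -0.0128, 0.1193]
tool_rot: [2.28, 2.161, 0.0]
wrist_force: [-0.1, 0.5, -3.8]
finger_gap: 0.568
gripper_force: 64.1
```

```bash
python3 -c "
from plan import *
import pickle
show()
sc=pickle.load(open('scene3.pkl','rb'))
h=plane(sc,[(326.1,232.6),(342.1,251.1)],.094);print(h.round(4),h.mean(0))
plan([((.5268,-.0132,.104),down(-2.6),.3,4)],q=.5,qa=.5)"
```

```text
t 19.45 p [ 0.5261 -0.0128  0.1193] yaw -3.08 z [ 0. -0. -1.] F [-0.1  0.5 -3.8] gap 0.568 gf 64.1 q [ 0.67  0.55 -0.88  1.94  0.54  0.9  -0.55]
[[ 0.524  -0.0526  0.094 ]
 [ 0.5275  0.024   0.094 ]] [ 0.52573932 -0.01429321  0.094     ]
[[[0,0,4,0,0,0,0.3],[0,0.5,4,0,0,0,0.3],[0,0,3.5,0,0,0,0.3],[-0.5,0.5,4,0,0,-0.5,0.3]]]
end [ 0.527  -0.0133  0.1038] [0.   0.   0.02]
```

Emit:
{"method": "arm_command", "body": {"moves": [[[0,0,5,0,0,0,0.3],[0,0.5,5,0,0,0,0.3],[0,0,3,0,0,-0.5,0.3],[0,0,1,0,0,0,0.3],[0,0,0.5,0,0,0,0.3],[0,0,0,0,0,0,0.3],[0,0,0,0,0,0,0.3],[0,0,0,0,0,0,0.3]]]}}

```text
time_s: 20.25
ee_pos: [0.5267, -0.0129, 0.105]
tool_rot: [2.271, 2.171, 0.0]
wrist_force: [-0.1, -0.1, -3.2]
finger_gap: 0.565
gripper_force: 64.2
```

Emit:
{"method": "arm_command", "body": {"moves": [[[0,0,1,0,0,0,0.3],[0,0,0.5,0,0,0,0.3],[0,0,0.5,0,0,0,0.3],[0,0,0.5,0,0,0,0.3],[0,0,0,0,0,0,0.3],[0,0,0,0,0,0,0.3],[0,0,0,0,0,0,0.3],[0,0,0,0,0,0,0.3]]]}}

```text
time_s: 21.05
ee_pos: [0.5266, -0.0129, 0.1023]
tool_rot: [2.271, 2.171, -0.0]
wrist_force: [-0.3, 0.4, -4.6]
finger_gap: 0.564
gripper_force: 64.2
```

Emit:
{"method": "arm_command", "body": {"moves": [[[0,0,0.5,0,0,0,0.3],[0,0,0.5,0,0,0,0.3],[0,0,0,0,0,0,0.3],[0,0,0,0,0,0,0.3],[0,0,0,0,0,0,0.3],[0,0,0,0,0,0,0.3],[0,0,0,0,0,0,0.3],[0,0,0,0,0,0,0.3]]]}}

```text
time_s: 21.85
ee_pos: [0.5267, -0.0129, 0.1022]
tool_rot: [2.27, 2.17, -0.001]
wrist_force: [-3.7, -0.9, 5.6]
finger_gap: 0.565
gripper_force: 65.4
```

Contact is at 102.2 mm, exactly as predicted, so the jack height of 54 mm is confirmed. I'll release packer24.

Emit:
{"method": "arm_command", "body": {"moves": [[[0,0,0,0,0,0,0.6],[0,0,0,0,0,0,0.7],[0,0,0,0,0,0,0.85],[0,0,0,0,0,0,0.95],[0,0,0,0,0,0,0.95],[0,0,-20,0,0,0,0.95],[0,0,-25,0,0,0,0.95],[-23,-20,-25,0,0,0,0]]]}}

```text
time_s: 22.65
ee_pos: [0.5076, -0.0315, 0.1727]
tool_rot: [-2.265, -2.176, -0.007]
wrist_force: [-0.2, -1.6, 0.6]
finger_gap: 0.803
gripper_force: 0.0
```

```bash
cat > pin.py <<'E'
from plan import *
import pickle
S=pickle.load(open("scene.pkl","rb"));T=pickle.load(open("top.pkl","rb"))
fs=lambda p:(np.array(p,float)+.5)/4.6-.5+[245,185]
ft=lambda p:(np.array(p,float)+.5)/4.6-.5+[265,165]
c=np.array([.5467,-.0132,0]);fx=np.array([.9989,-.0462,0]);fy=np.array([.0462,.9989,0])
W=lambda x,y,z:c+fx*x+fy*y+np.array([0,0,z])
F=lambda p:((p-c)@fx,(p-c)@fy,p[2])
if __name__=="__main__":
    show()
    print("tip",np.round(F(tri(S,fs((132,88)),T,ft((506,247)))[0]),4),tri(S,fs((132,88)),T,ft((506,247)))[1])
    for q in (.13,.14,.15,.16): print(q,np.round(F(plane(T,[ft((506,247))],q)[0]),4),np.round(F(plane(S,[fs((132,88))],q)[0]),4))
    # handle ends in top view: (165,82),(360,82)
    print("handle",[np.round(F(plane(T,[ft(q)],.306)[0]),4).tolist() for q in((165,82),(360,82))])
    a=.1;u=np.array([-np.cos(1.71),np.sin(1.71)]);n=np.array([np.sin(1.71),np.cos(1.71)])
    for off in(0,.01,-.01): 
        t=np.array([.1,.12])+.13*u+off*n;f=np.array([.01,.05]);print(off,"mid",(t+f)/2,"dist",np.linalg.norm(t-f))
    img=bot.snapshot("scene");pickle.dump(img,open("scene5.pkl","wb"))
    cv2.imwrite("pics/s5.png",cv2.resize(img["img"][165:315,245:405],(640,600),interpolation=2)[:,:,::-1])
E
python3 pin.py
```

```text
t 22.65 p [ 0.5076 -0.0315  0.1727] yaw -2.3 z [ 0.003  0.004 -1.   ] F [-0.2 -1.6  0.6] gap 0.803 gf 0.0 q [ 0.79  0.45 -0.96  1.95  0.45  0.97 -0.42]
tip [ 0.0704 -0.1643  0.1534] 0.0016954333346773816
0.13 [ 0.075  -0.1668  0.13  ] [ 0.0607 -0.1844  0.13  ]
0.14 [ 0.0733 -0.166   0.14  ] [ 0.0646 -0.1755  0.14  ]
0.15 [ 0.0717 -0.1651  0.15  ] [ 0.0685 -0.1667  0.15  ]
0.16 [ 0.07   -0.1642  0.16  ] [ 0.0724 -0.1578  0.16  ]
handle [[0.1451, 0.06, 0.306], [0.1474, -0.0605, 0.306]]
0 mid [0.06401904 0.14937124] dist 0.2262096460222855
0.01 mid [0.06897068 0.14867747] dist 0.22991114773336996
-0.01 mid [0.05906741 0.15006501] dist 0.22289565284002277
```

View pics/s5.png

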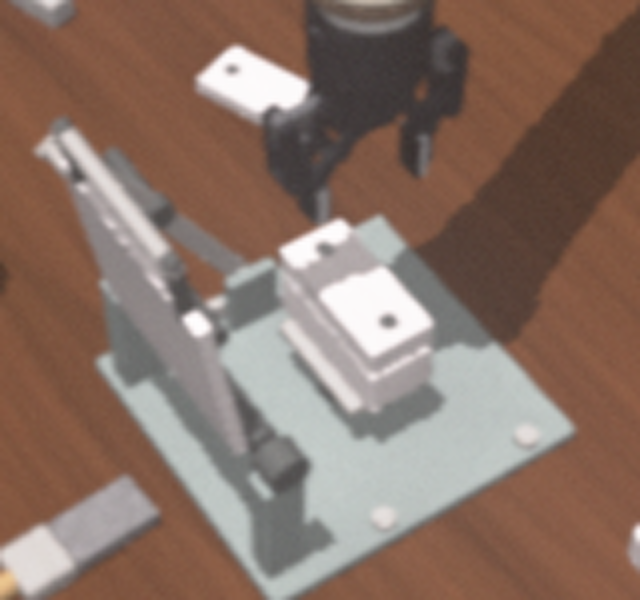

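The stack is flat and aligned, with the packer24 holes at crop (325,247) and (389,321). The knee pin is at fixture x 70, z 152 mm, y −110 to −165 mm, so I'll push there with shut, tilted fingers.

```bash
python3 -c "
from pin import *
Rp=down(-2.65,20)
plan([(W(-.06,-.145,.19),Rp,0,6),(W(.02,-.145,.15),Rp,0,3),(W(.022,-.145,.133),Rp,0,2)],q=1,qa=1)
print(W(.022,-.145,.133)); show()"
```

```text
[[[-20,-3,-2,0,3,0,0],[-19,-3,-4,0,3,0,0],[-19,-3,-5,0,4,0,0],[-19,-3,-6,0,3,0,0],[-19,-4,-7,0,4,0,0],[-18,-3,-8,0,3,0,0],[-5,27,13,0,0,0,0],[-5,26,13,0,0,0,0]]]
[[[-4,27,12,0,0,0,0],[-3,1,8,0,0,0,0],[-3,1,8,0,0,0,0]]]
end [ 0.5623 -0.1593  0.1331] [0.05 0.17 0.04]
[ 0.5619768 -0.1590569  0.133    ]
t 22.7 p [ 0.5047 -0.0381  0.1747] yaw -2.63 z [ 0.001 -0.003 -1.   ] F [-3.  -3.   1.1] gap 0.723 gf 0.0 q [ 0.8   0.44 -0.96  1.95  0.44  0.97 -0.42]
```

Emit:
{"method": "arm_command", "body": {"moves": [[[-20,-3,-2,0,3,0,0],[-19,-3,-4,0,3,0,0],[-19,-3,-5,0,4,0,0],[-19,-3,-6,0,3,0,0],[-19,-4,-7,0,4,0,0],[-18,-3,-8,0,3,0,0],[-5,22,13,0,0,0,0],[-5,20,13,0,0,0,0]]]}}

```text
time_s: 23.5
ee_pos: [0.5233, -0.1577, 0.158]
tool_rot: [-2.087, -1.983, -0.367]
wrist_force: [-0.6, 0.3, 0.1]
finger_gap: 0.002
gripper_force: 0.0
```

Emit:
{"method": "arm_command", "body": {"moves": [[[-4,20,12,0,0,0,0],[-3,10,8,0,0,0,0],[-3,5,8,0,0,0,0],[0,0,0,0,0,0,0],[0,0,0,0,0,0,0],[0,0,0,0,0,0,0],[0,0,0,0,0,0,0],[0,0,0,0,0,0,0]]]}}

```text
time_s: 24.3
ee_pos: [0.5581, -0.1561, 0.1297]
tool_rot: [-2.081, -1.989, -0.367]
wrist_force: [0.1, 0.3, 0.1]
finger_gap: -0.003
gripper_force: 0.0
```

```bash
python3 -c "
from pin import *
show();p,r,s=cur();print(np.round(F(p),4))
Rp=down(-2.65,20)
plan([(W(.049,-.145,.133),Rp,0,4),(W(.081,-.145,.115),Rp,0,9)],q=.5,qa=.5)
img=bot.snapshot('scene');pickle.dump(img,open('scene6.pkl','wb'))
cv2.imwrite('pics/s6.png',cv2.resize(img['img'][165:315,245:405],(640,600),interpolation=2)[:,:,::-1])"
```

```text
t 24.3 p [ 0.5581 -0.1561  0.1297] yaw -2.6 z [ 0.016  0.341 -0.94 ] F [0.1 0.3 0.1] gap -0.003 gf 0.0 q [ 1.09  0.77 -0.96  1.72  0.31  1.02  0.04]
[ 0.0179 -0.1422  0.1297]
[[[-0.5,8,-1,0,0,0,0],[-0.5,7.5,-1,0,0,0,0],[-0.5,8,-1,0,0,0,0],[0,7.5,-1,0,0,0,0],[-0.5,3.5,2,0,0,0,0],[-0.5,3.5,2,0,0,0,0],[-0.5,3.5,2,0,0,0,0],[-1,3.5,2,0,0,0,0]]]
[[[-0.5,3.5,2,0,0,0,0],[-1,3.5,1.5,0,0,0,0],[-0.5,3.5,2,0,0,0,0],[-1,4,1.5,0,0,0,0],[-0.5,3.5,2,0,0,0,0]]]
end [ 0.6209 -0.1615  0.1149] [0.01 0.04 0.06]
```

View pics/s6.png

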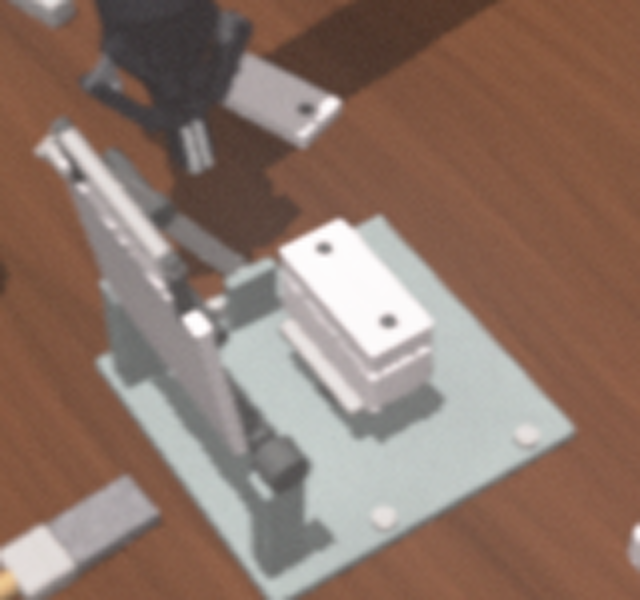

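The stack is intact. The shut fingertips at crop (195,160) are just on the robot's side of the knee pin, at crop (130,180). I'll push in stages.

Emit:
{"method": "arm_command", "body": {"moves": [[[-0.5,8,-1,0,0,0,0],[-0.5,8,-1,0,0,0,0],[-0.5,8,-1,0,0,0,0],[-0.5,6,1,0,0,0,0],[-0.5,4,2,0,0,0,0],[-0.5,4,2,0,0,0,0],[0,0,0,0,0,0,0],[0,0,0,0,0,0,0]]]}}

```text
time_s: 25.15
ee_pos: [0.5961, -0.1592, 0.1262]
tool_rot: [-2.08, -1.988, -0.367]
wrist_force: [0.4, -0.2, 0.3]
finger_gap: -0.003
gripper_force: 0.1
```

Emit:
{"method": "arm_command", "body": {"moves": [[[-0.5,4,2,0,0,0,0],[-0.5,4,2,0,0,0,0],[-0.5,4,2,0,0,0,0],[-0.5,4,2,0,0,0,0],[0,0,0,0,0,0,0],[0,0,0,0,0,0,0],[0,0,0,0,0,0,0],[0,0,0,0,0,0,0]]]}}

```text
time_s: 25.95
ee_pos: [0.6073, -0.1597, 0.1157]
tool_rot: [-2.076, -1.985, -0.356]
wrist_force: [-10.5, -2.1, -1.5]
finger_gap: 0.001
gripper_force: 5.4
```

```bash
cat > cmpr.py <<'E'
from pin import *
show();p,r,s=cur();print(np.round(F(p),4))
import sys
im=bot.snapshot('top');pickle.dump(im,open('topc.pkl','wb'))
a=im["img"][165:295,265:395].astype(int);b=T["img"][165:295,265:395].astype(int)
d=np.abs(a-b).max(2)
# plate top edge (handle) rows: bright handle line brightness profile over columns 310-338 px (handle ends at 300..343)
g=im["img"][175:215,305:338].mean((1,2));g0=T["img"][175:215,305:338].mean((1,2))
print(np.round(g0).astype(int).tolist());print(np.round(g).astype(int).tolist())
E
python3 cmpr.py
```

```text
t 25.95 p [ 0.6073 -0.1597  0.1157] yaw -2.47 z [ 0.005  0.342 -0.94 ] F [-10.5  -2.1  -1.5] gap 0.001 gf 5.4 q [ 0.99  0.85 -0.91  1.59  0.34  1.07  0.02]
[ 0.0673 -0.1435  0.1157]
[144, 144, 145, 144, 141, 144, 169, 198, 198, 170, 141, 138, 151, 158, 153, 140, 126, 116, 116, 122, 117, 106, 110, 121, 126, 127, 127, 126, 122, 109, 90, 80, 82, 86, 93, 102, 107, 123, 163, 181]
[146, 146, 146, 146, 142, 131, 120, 119, 120, 120, 120, 119, 119, 120, 121, 131, 160, 188, 196, 187, 192, 207, 195, 151, 110, 95, 90, 89, 95, 105, 103, 91, 85, 88, 91, 91, 92, 116, 163, 188]
```

```bash
cat > ang.py <<'E'
from pin import *
def H(phi,r=.19,n0=.017,y=0.):
    u=np.array([-np.cos(phi),np.sin(phi)]);n=np.array([np.sin(phi),np.cos(phi)])
    q=np.array([.1,.12])+r*u+n0*n;return W(q[0],y,q[1])
if __name__=="__main__":
    show()
    for phi in (1.71,1.65,1.6,1.55,1.5,1.45,1.4,1.3):
        print(phi,proj(T,[H(phi),H(phi,.15,0)]).round(1).tolist(),"scene",proj(S,[H(phi,y=.06),H(phi,y=-.06)]).round(1).tolist(),H(phi).round(3))
    im=bot.snapshot("scene");pickle.dump(im,open("scene7.pkl","wb"))
    cv2.imwrite("pics/s7.png",cv2.resize(im["img"][165:315,245:405],(640,600),interpolation=2)[:,:,::-1])
E
python3 ang.py
```

```text
t 26.0 p [ 0.6073 -0.1597  0.1157] yaw -2.47 z [ 0.006  0.342 -0.94 ] F [-10.4  -0.7  -1.7] gap 0.002 gf 5.4 q [ 0.99  0.85 -0.91  1.59  0.34  1.07  0.02]
1.71 [[321.6, 183.5], [321.5, 193.9]] scene [[288.1, 231.6], [261.4, 197.9]] [ 0.69  -0.02   0.306]
1.65 [[321.5, 187.2], [321.5, 196.9]] scene [[292.5, 228.7], [265.6, 195.3]] [ 0.679 -0.019  0.308]
1.6 [[321.4, 190.4], [321.4, 199.4]] scene [[296.3, 226.4], [269.1, 193.2]] [ 0.669 -0.019  0.309]
1.55 [[321.3, 193.6], [321.3, 201.9]] scene [[300.1, 224.3], [272.7, 191.3]] [ 0.66  -0.018  0.31 ]
1.5 [[321.2, 196.9], [321.3, 204.5]] scene [[303.8, 222.3], [276.4, 189.5]] [ 0.65  -0.018  0.311]
1.45 [[321.2, 200.2], [321.2, 207.1]] scene [[307.6, 220.5], [280.0, 187.9]] [ 0.641 -0.018  0.311]
1.4 [[321.1, 203.5], [321.2, 209.7]] scene [[311.3, 218.8], [283.6, 186.5]] [ 0.631 -0.017  0.31 ]
1.3 [[321.0, 210.3], [321.1, 214.9]] scene [[318.7, 216.0], [290.7, 184.1]] [ 0.612 -0.016  0.308]
```

View pics/s7.png

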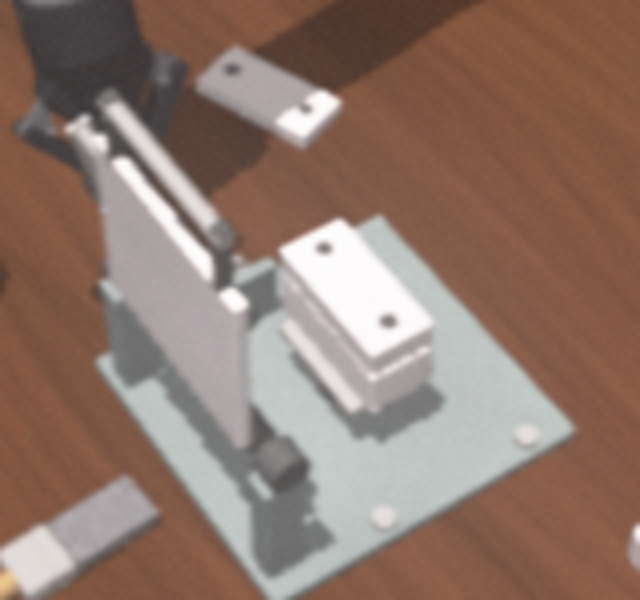

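The knee is broken. The plate has been drawn to about 1.55 rad and stands on its stiff hinge, with handle ends at crop (110,97) and (230,235). The stack is untouched. I'll back off and go over the handle.

```bash
python3 -c "
from ang import *
Rd=down(-2.65);p=H(1.55)
plan([(W(.01,-.15,.13),down(-2.65,20),0,3),(W(-.02,-.15,.38),Rd,.5,9),(p+[0,0,.055],Rd,.5,6)],q=1,qa=1);print(p)"
```

```text
[[[0,-19,-5,0,0,0,0],[-1,-19,-5,0,0,0,0],[0,-19,-5,-1,0,0,0],[9,-3,-26,0,-2,0,0.5],[9,-3,-26,0,-2,0,0.5],[8,-3,-27,0,-2,0,0.5],[7,-3,-27,0,-2,0,0.5],[6,-3,-27,0,-2,0,0.5]]]
[[[5,-3,-28,0,-2,0,0.5],[3,-4,-27,0,-3,0,0.5],[2,-3,-28,0,-2,0,0.5],[1,-4,-28,0,-3,0,0.5],[25,22,3,0,0,0,0.5],[25,22,3,0,0,0,0.5],[25,22,2,0,0,0,0.5],[25,22,3,0,0,0,0.5]]]
[[[25,22,2,0,0,0,0.5],[26,23,3,0,0,0,0.5]]]
end [ 0.6599 -0.0182  0.365 ] [ 0.38  0.03 -0.16]
[ 0.65962096 -0.01842269  0.31031243]
```

Emit:
{"method": "arm_command", "body": {"moves": [[[0,-19,-5,0,0,0,0],[-1,-19,-5,0,0,0,0],[0,-19,-5,0,0,0,0],[9,-3,-26,0,-2,0,0.5],[9,-3,-26,0,-2,0,0.5],[8,-3,-27,0,-2,0,0.5],[7,-3,-27,0,-2,0,0.5],[6,-3,-27,0,-2,0,0.5]]]}}

```text
time_s: 26.85
ee_pos: [0.5405, -0.1611, 0.2722]
tool_rot: [-2.181, -2.085, -0.191]
wrist_force: [-0.0, -0.5, 0.4]
finger_gap: 0.501
gripper_force: 0.0
```

Emit:
{"method": "arm_command", "body": {"moves": [[[5,-3,-28,0,-2,0,0.5],[3,-4,-27,0,-3,0,0.5],[2,-3,-28,0,-2,0,0.5],[1,-4,-28,0,-3,0,0.5],[25,22,3,0,0,0,0.5],[25,22,3,0,0,0,0.5],[25,22,2,0,0,0,0.5],[25,22,3,0,0,0,0.5]]]}}

```text
time_s: 27.65
ee_pos: [0.6197, -0.0653, 0.3717]
tool_rot: [2.27, 2.17, 0.002]
wrist_force: [-0.3, 0.3, 0.8]
finger_gap: 0.501
gripper_force: 0.0
```

Emit:
{"method": "arm_command", "body": {"moves": [[[25,22,2,0,0,0,0.5],[26,23,3,0,0,0,0.5],[0,0,0,0,0,0,0.5],[0,0,0,0,0,0,0.5],[0,0,0,0,0,0,0.5],[0,0,0,0,0,0,0.5],[0,0,0,0,0,0,0.5],[0,0,0,0,0,0,0.5]]]}}

```text
time_s: 28.45
ee_pos: [0.6653, -0.0186, 0.3666]
tool_rot: [2.272, 2.169, -0.0]
wrist_force: [0.1, 0.1, -0.2]
finger_gap: 0.504
gripper_force: 0.0
```

```bash
python3 -c "
from ang import *
show();p,r,s=cur();print(np.round(F(p),4))
im=bot.snapshot('scene');pickle.dump(im,open('scene8.pkl','wb'))
print(proj(im,[H(1.55),p]))
# handle left-end bracket visible? print profile via saved crop
cv2.imwrite('pics/s8.png',cv2.resize(im['img'][150:270,230:350],(600,600),interpolation=2)[:,:,::-1])
plan([(H(1.55)-[0,0,.019],down(-2.65),.5,5)],q=.5,qa=.5)"
```

```text
t 28.45 p [ 0.6653 -0.0186  0.3666] yaw -2.67 z [ 0.    -0.001 -1.   ] F [ 0.1  0.1 -0.2] gap 0.504 gf 0.0 q [ 0.59  0.58 -0.98  1.32  0.47  1.49 -0.39]
[1.188e-01 1.000e-04 3.666e-01]
[[285.9429247  207.24312953]
 [281.79534481 190.09771205]]
[[[0,-1,15,0,0,0,0.5],[0,-1,15,0,0,0,0.5],[0,-1.5,15,0,0,0,0.5],[0,-1,15,0,0,0,0.5],[0,-1.5,15.5,0,0,0,0.5]]]
end [ 0.6594 -0.0182  0.2911] [ 0.02  0.02 -0.  ]
```

View pics/s8.png

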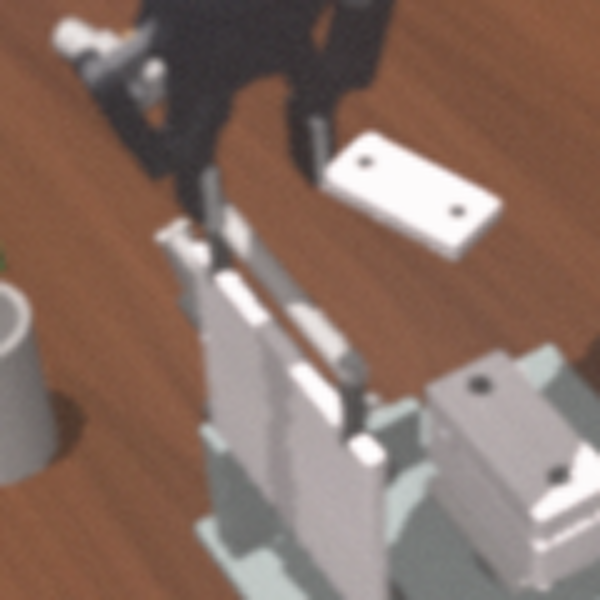

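The bar runs from crop (232,215) to (350,360), between the two fingers, at about 1.53 rad. I'll descend straddling it and grip.

Emit:
{"method": "arm_command", "body": {"moves": [[[0,-4,12,0,0,0,0.5],[0,-4,12,0,0,0,0.5],[0,0,14,0,0,0,0.5],[0,0,14,0,0,0,0.5],[0,0,14,0,0,0,0.5],[0,0,10,0,0,0,0.5],[0,0,0,0,0,0,0.5],[0,0,0,0,0,0,0.5]]]}}

```text
time_s: 29.3
ee_pos: [0.6576, -0.0171, 0.2902]
tool_rot: [-2.27, -2.171, -0.0]
wrist_force: [-0.3, -0.2, 0.1]
finger_gap: 0.499
gripper_force: 0.0
```

Emit:
{"method": "arm_command", "body": {"moves": [[[0,0,0,0,0,0,0.4],[0,0,0,0,0,0,0.3],[0,0,0,0,0,0,0.2],[0,0,0,0,0,0,0.1],[0,0,0,0,0,0,0],[0,0,0,0,0,0,0],[0,0,0,0,0,0,0],[0,0,0,0,0,0,0]]], "force": 40}}

```text
time_s: 30.1
ee_pos: [0.6581, -0.0171, 0.291]
tool_rot: [2.27, 2.17, 0.002]
wrist_force: [1.3, -0.2, 5.6]
finger_gap: 0.119
gripper_force: 39.2
```

```bash
python3 -c "
from ang import *
show();p,r,s=cur();f=np.array(F(p));print(f.round(4))
print(np.round(bot.snapshot('top')['img'][175:215,305:338].mean((1,2))).astype(int).tolist())
g=f+[0,0,.0187]
v=np.array([g[0]-.1,g[2]-.12]);print('radius',np.linalg.norm(v),'phi',np.degrees(np.arctan2(v[1],-v[0])+np.arctan2(.017,.19)-2*np.arctan2(.017,.19)))"
```

```text
t 30.1 p [ 0.6581 -0.0171  0.291 ] yaw -2.59 z [ 0.002  0.    -1.   ] F [ 1.3 -0.2  5.6] gap 0.119 gf 39.2 q [ 0.61  0.61 -0.96  1.45  0.5   1.34 -0.43]
[0.1114 0.0012 0.291 ]
[229, 228, 228, 227, 226, 224, 222, 220, 218, 216, 214, 211, 209, 207, 205, 203, 202, 204, 205, 204, 204, 208, 205, 195, 184, 179, 175, 173, 172, 172, 170, 165, 161, 160, 159, 157, 157, 166, 185, 194]
radius 0.19005124922470415 phi 88.33295006617166
```

The handle is gripped: the bar lies on the expected arc (radius 190 mm) at 88.3°. Next I'll work out the lowering arc.

```bash
cat > arc.py <<'E'
from ang import *
import sys
def arc(a1,n,R0=.1905,q=.5):
    p,r,s=cur();f=np.array(F(p))
    c0=np.array([f[0]-.1,f[2]+.0187-.12]);a0=np.degrees(np.arctan2(c0[1],-c0[0]))
    print("alpha",a0.round(2),"phi",(a0-5.11).round(2),"R",np.linalg.norm(c0).round(4),"lat",f[1].round(4))
    cur_=c0*1000;rows=[]
    for a in np.linspace(a0,a1,n+1)[1:]:
        t=np.array([-np.cos(np.radians(a)),np.sin(np.radians(a))])*R0*1000
        d=np.round((t-cur_)/q)*q;cur_=cur_+d;rows.append([0,float(d[0]),float(-d[1]),0,0,0,0])
    for i in range(0,n,8): print(str([rows[i:i+8]]).replace(" ","").replace(".0,",","))
show();arc(float(sys.argv[1]),int(sys.argv[2]))
E
python3 arc.py 12 32
```

```text
t 30.15 p [ 0.658  -0.0171  0.291 ] yaw -2.59 z [ 0.002  0.    -1.   ] F [ 1.9 -0.7  4.8] gap 0.124 gf 39.2 q [ 0.61  0.61 -0.96  1.45  0.5   1.34 -0.43]
alpha 93.44 phi 88.33 R 0.19 lat 0.0012
[[[0,-8.5,-1,0,0,0,0],[0,-8.5,0.5,0,0,0,0],[0,-8.5,0,0,0,0,0],[0,-8.5,1,0,0,0,0],[0,-8,1,0,0,0,0],[0,-8.5,1.5,0,0,0,0],[0,-8,2,0,0,0,0],[0,-8.5,2.5,0,0,0,0]]]
[[[0,-8,2.5,0,0,0,0],[0,-8,3,0,0,0,0],[0,-7.5,3.5,0,0,0,0],[0,-7.5,3.5,0,0,0,0],[0,-7.5,4,0,0,0,0],[0,-7.5,4.5,0,0,0,0],[0,-7,4.5,0,0,0,0],[0,-7,5,0,0,0,0]]]
[[[0,-6.5,5.5,0,0,0,0],[0,-6.5,5.5,0,0,0,0],[0,-6,6,0,0,0,0],[0,-6,6,0,0,0,0],[0,-5.5,6.5,0,0,0,0],[0,-5,6.5,0,0,0,0],[0,-5,6.5,0,0,0,0],[0,-5,7,0,0,0,0]]]
[[[0,-4,7.5,0,0,0,0],[0,-4,7.5,0,0,0,0],[0,-4,7.5,0,0,0,0],[0,-3.5,8,0,0,0,0],[0,-3,7.5,0,0,0,0],[0,-2.5,8,0,0,0,0],[0,-2.5,8.5,0,0,0,0],[0,-1.5,8,0,0,0,0]]]
```

Emit:
{"method": "arm_command", "body": {"moves": [[[0,-4,0,0,0,0,0],[0,-8,0,0,0,0,0],[0,-8,0,0,0,0,0],[0,-8,1,0,0,0,0],[0,-8,1,0,0,0,0],[0,-8,1.5,0,0,0,0],[0,-6,1.5,0,0,0,0],[0,0,0,0,0,0,0]]], "force": 50}}

```text
time_s: 30.95
ee_pos: [0.6075, -0.0149, 0.2868]
tool_rot: [2.27, 2.169, 0.001]
wrist_force: [-2.4, -0.3, 10.8]
finger_gap: 0.121
gripper_force: 52.7
```

```bash
python3 arc.py 12 24
```

```text
t 30.95 p [ 0.6075 -0.0149  0.2868] yaw -2.58 z [ 0.002 -0.001 -1.   ] F [-2.4 -0.3 10.8] gap 0.121 gf 52.7 q [ 0.69  0.52 -1.    1.59  0.46  1.28 -0.43]
alpha 78.08 phi 72.97 R 0.1896 lat 0.0011
[[[0,-9,1,0,0,0,0],[0,-9,3,0,0,0,0],[0,-8.5,2.5,0,0,0,0],[0,-8.5,3.5,0,0,0,0],[0,-8.5,4,0,0,0,0],[0,-8,4,0,0,0,0],[0,-8,4.5,0,0,0,0],[0,-7.5,5,0,0,0,0]]]
[[[0,-7.5,5.5,0,0,0,0],[0,-7.5,5.5,0,0,0,0],[0,-7,6,0,0,0,0],[0,-6.5,6,0,0,0,0],[0,-6.5,7,0,0,0,0],[0,-6,7,0,0,0,0],[0,-5.5,7,0,0,0,0],[0,-5,7.5,0,0,0,0]]]
[[[0,-5,7.5,0,0,0,0],[0,-4.5,8,0,0,0,0],[0,-4.5,8,0,0,0,0],[0,-3.5,8.5,0,0,0,0],[0,-3.5,8.5,0,0,0,0],[0,-3,8.5,0,0,0,0],[0,-2.5,9,0,0,0,0],[0,-2,9,0,0,0,0]]]
```

Emit:
{"method": "arm_command", "body": {"moves": [[[0,-9,0.5,0,0,0,0],[0,-9,2,0,0,0,0],[0,-8.5,2.5,0,0,0,0],[0,-8.5,3.5,0,0,0,0],[0,-8.5,4,0,0,0,0],[0,-8,4,0,0,0,0],[0,-8,4.5,0,0,0,0],[0,0,0,0,0,0,0]]]}}

```text
time_s: 31.75
ee_pos: [0.545, -0.0122, 0.2632]
tool_rot: [-2.268, -2.169, 0.007]
wrist_force: [-4.7, 0.3, 3.4]
finger_gap: 0.117
gripper_force: 50.4
```

```bash
python3 arc.py 12 16
```

```text
t 31.75 p [ 0.545  -0.0122  0.2632] yaw -2.56 z [-0.005 -0.001 -1.   ] F [-4.7  0.3  3.4] gap 0.117 gf 50.4 q [ 0.79  0.43 -1.05  1.76  0.4   1.19 -0.42]
alpha 57.86 phi 52.75 R 0.1912 lat 0.0009
[[[0,-7.5,6,0,0,0,0],[0,-7.5,5.5,0,0,0,0],[0,-7.5,6,0,0,0,0],[0,-7,6.5,0,0,0,0],[0,-7,6.5,0,0,0,0],[0,-6.5,7.5,0,0,0,0],[0,-6,7,0,0,0,0],[0,-5.5,8,0,0,0,0]]]
[[[0,-5,8,0,0,0,0],[0,-5,8,0,0,0,0],[0,-4.5,8.5,0,0,0,0],[0,-4,8.5,0,0,0,0],[0,-3.5,9,0,0,0,0],[0,-3,9,0,0,0,0],[0,-3,9,0,0,0,0],[0,-2,9.5,0,0,0,0]]]
```

Emit:
{"method": "arm_command", "body": {"moves": [[[0,-7,5,0,0,0,0],[0,-7.5,5.5,0,0,0,0],[0,-7.5,6,0,0,0,0],[0,-7,6.5,0,0,0,0],[0,-7,6.5,0,0,0,0],[0,-6.5,7.5,0,0,0,0],[0,-6,7,0,0,0,0],[0,0,0,0,0,0,0]]]}}

```text
time_s: 32.55
ee_pos: [0.4973, -0.0101, 0.2186]
tool_rot: [-2.268, -2.169, 0.005]
wrist_force: [-2.1, 0.8, -2.3]
finger_gap: 0.122
gripper_force: 52.1
```

```bash
python3 arc.py 10 16
```

```text
t 32.55 p [ 0.4973 -0.0101  0.2186] yaw -2.56 z [-0.004  0.    -1.   ] F [-2.1  0.8 -2.3] gap 0.122 gf 52.1 q [ 0.84  0.39 -1.06  1.92  0.39  1.06 -0.43]
alpha 38.12 phi 33.01 R 0.1901 lat 0.0008
[[[0,-4,4.5,0,0,0,0],[0,-3.5,4.5,0,0,0,0],[0,-3,5,0,0,0,0],[0,-3,5,0,0,0,0],[0,-3,5,0,0,0,0],[0,-3,5,0,0,0,0],[0,-2.5,5.5,0,0,0,0],[0,-2.5,5,0,0,0,0]]]
[[[0,-2,5.5,0,0,0,0],[0,-2.5,5.5,0,0,0,0],[0,-2,5.5,0,0,0,0],[0,-1.5,5.5,0,0,0,0],[0,-1.5,5.5,0,0,0,0],[0,-1.5,6,0,0,0,0],[0,-1.5,5.5,0,0,0,0],[0,-1,5.5,0,0,0,0]]]
```

Emit:
{"method": "arm_command", "body": {"moves": [[[0,-4,4.5,0,0,0,0],[0,-3.5,4.5,0,0,0,0],[0,-3,5,0,0,0,0],[0,-3,5,0,0,0,0],[0,-3,5,0,0,0,0],[0,-3,5,0,0,0,0],[0,-2.5,5.5,0,0,0,0],[0,-2.5,5,0,0,0,0]]]}}

```text
time_s: 33.35
ee_pos: [0.4741, -0.009, 0.1801]
tool_rot: [-2.27, -2.17, 0.002]
wrist_force: [-5.2, 0.3, 2.3]
finger_gap: 0.121
gripper_force: 54.2
```

Emit:
{"method": "arm_command", "body": {"moves": [[[0,-2,5.5,0,0,0,0],[0,-2.5,5.5,0,0,0,0],[0,-2,5.5,0,0,0,0],[0,-1.5,5.5,0,0,0,0],[0,-1.5,5,0,0,0,0],[0,-1,4,0,0,0,0],[0,-0.5,3,0,0,0,0],[0,0,0,0,0,0,0]]]}}

```text
time_s: 34.15
ee_pos: [0.4618, -0.0085, 0.1454]
tool_rot: [-2.268, -2.169, 0.005]
wrist_force: [-5.8, 0.1, -0.4]
finger_gap: 0.12
gripper_force: 54.8
```

```bash
python3 arc.py 4.15 16
```

```text
t 34.15 p [ 0.4618 -0.0085  0.1454] yaw -2.57 z [-0.004  0.    -1.   ] F [-5.8  0.1 -0.4] gap 0.12 gf 54.8 q [ 0.81  0.43 -1.01  2.07  0.47  0.89 -0.51]
alpha 13.4 phi 8.29 R 0.1902 lat 0.0008
[[[0,-1,2,0,0,0,0],[0,-0,1.5,0,0,0,0],[0,-0.5,2,0,0,0,0],[0,-0.5,2,0,0,0,0],[0,-0.5,2,0,0,0,0],[0,-0,1.5,0,0,0,0],[0,-0.5,2,0,0,0,0],[0,-0.5,2,0,0,0,0]]]
[[[0,-0,2,0,0,0,0],[0,-0.5,2,0,0,0,0],[0,-0,1.5,0,0,0,0],[0,-0.5,2,0,0,0,0],[0,-0,2,0,0,0,0],[0,-0,2,0,0,0,0],[0,-0.5,2,0,0,0,0],[0,-0,2,0,0,0,0]]]
```

Emit:
{"method": "arm_command", "body": {"moves": [[[0,0,2,0,0,0,0],[0,0,2,0,0,0,0],[0,-0.5,2,0,0,0,0],[0,-0.5,2,0,0,0,0],[0,-0.5,2,0,0,0,0],[0,0,2,0,0,0,0],[0,-0.5,2,0,0,0,0],[0,-0.5,2,0,0,0,0]]]}}

```text
time_s: 34.95
ee_pos: [0.4585, -0.0084, 0.1294]
tool_rot: [-2.268, -2.169, 0.007]
wrist_force: [-9.0, 1.1, 4.2]
finger_gap: 0.12
gripper_force: 55.8
```

Emit:
{"method": "arm_command", "body": {"moves": [[[0,0,2,0,0,0,0],[0,-0.5,2,0,0,0,0],[0,0,2,0,0,0,0],[0,-0.5,2,0,0,0,0],[0,0,1,0,0,0,0],[0,0,0,0,0,0,0],[0,0,0,0,0,0,0],[0,0,0,0,0,0,0]]]}}

```text
time_s: 35.75
ee_pos: [0.4571, -0.0083, 0.1201]
tool_rot: [-2.267, -2.168, 0.007]
wrist_force: [-8.0, 0.8, -1.5]
finger_gap: 0.113
gripper_force: 56.0
```

```bash
python3 arc.py 4.15 8
```

```text
t 35.75 p [ 0.4571 -0.0083  0.1201] yaw -2.57 z [-0.006  0.    -1.   ] F [-8.   0.8 -1.5] gap 0.113 gf 56.0 q [ 0.77  0.47 -0.97  2.1   0.52  0.84 -0.56]
alpha 5.66 phi 0.55 R 0.1906 lat 0.0008
[[[0,0,0.5,0,0,0,0],[0,0,1,0,0,0,0],[0,-0,0.5,0,0,0,0],[0,-0,0.5,0,0,0,0],[0,-0,0.5,0,0,0,0],[0,-0,1,0,0,0,0],[0,-0.5,0.5,0,0,0,0],[0,0,0.5,0,0,0,0]]]
```

Emit:
{"method": "arm_command", "body": {"moves": [[[0,-0.5,0.5,0,0,0,0],[0,0,0.5,0,0,0,0],[0,0,0.5,0,0,0,0],[0,0,0.5,0,0,0,0],[0,0,0.5,0,0,0,0],[0,0,0.5,0,0,0,0],[0,0,0,0,0,0,0],[0,0,0,0,0,0,0]]]}}

```text
time_s: 36.55
ee_pos: [0.4569, -0.0083, 0.1173]
tool_rot: [-2.268, -2.168, 0.007]
wrist_force: [-8.8, 1.9, 0.8]
finger_gap: 0.122
gripper_force: 56.1
```

Emit:
{"method": "arm_command", "body": {"moves": [[[0,0,0.5,0,0,0,0],[0,0,0.5,0,0,0,0],[0,0,0.5,0,0,0,0],[0,0,0,0,0,0,0],[0,0,0,0,0,0,0],[0,0,0,0,0,0,0],[0,0,0,0,0,0,0],[0,0,0,0,0,0,0]]]}}

```text
time_s: 37.35
ee_pos: [0.4567, -0.0082, 0.1158]
tool_rot: [-2.268, -2.168, 0.007]
wrist_force: [-8.7, 0.6, 2.4]
finger_gap: 0.119
gripper_force: 56.2
```

Emit:
{"method": "arm_command", "body": {"moves": [[[0,0,0.5,0,0,0,0],[0,0,0.5,0,0,0,0],[0,0,0.5,0,0,0,0],[0,0,0,0,0,0,0],[0,0,0,0,0,0,0],[0,0,0,0,0,0,0],[0,0,0,0,0,0,0],[0,0,0,0,0,0,0]]]}}

```text
time_s: 38.15
ee_pos: [0.4566, -0.0083, 0.1142]
tool_rot: [-2.267, -2.168, 0.008]
wrist_force: [-9.6, 1.0, 0.9]
finger_gap: 0.117
gripper_force: 56.2
```

```bash
python3 arc.py 3 8
```

```text
t 38.15 p [ 0.4566 -0.0083  0.1142] yaw -2.56 z [-0.006 -0.    -1.   ] F [-9.6  1.   0.9] gap 0.117 gf 56.2 q [ 0.76  0.48 -0.96  2.1   0.53  0.83 -0.57]
alpha 3.89 phi -1.22 R 0.1907 lat 0.0008
[[[0,0,0.5,0,0,0,0],[0,0,0.5,0,0,0,0],[0,0,0,0,0,0,0],[0,0,0.5,0,0,0,0],[0,0,0.5,0,0,0,0],[0,0,0,0,0,0,0],[0,0,0.5,0,0,0,0],[0,0,0.5,0,0,0,0]]]
```

Emit:
{"method": "arm_command", "body": {"moves": [[[0,0,0.5,0,0,0,0],[0,0,0.5,0,0,0,0],[0,0,0.5,0,0,0,0],[0,0,0,0,0,0,0],[0,0,0,0,0,0,0],[0,0,0,0,0,0,0],[0,0,0,0,0,0,0],[0,0,0,0,0,0,0]]]}}

```text
time_s: 38.95
ee_pos: [0.4564, -0.0083, 0.1126]
tool_rot: [-2.267, -2.168, 0.008]
wrist_force: [-8.7, 1.1, -0.1]
finger_gap: 0.12
gripper_force: 56.5
```

Emit:
{"method": "arm_command", "body": {"moves": [[[0,0,0.5,0,0,0,0],[0,0,0.5,0,0,0,0],[0,0,0.5,0,0,0,0],[0,0,0.5,0,0,0,0],[0,0,0,0,0,0,0],[0,0,0,0,0,0,0],[0,0,0,0,0,0,0],[0,0,0,0,0,0,0]]]}}

```text
time_s: 39.75
ee_pos: [0.4562, -0.0082, 0.1105]
tool_rot: [-2.267, -2.168, 0.008]
wrist_force: [-8.6, 0.7, -0.3]
finger_gap: 0.121
gripper_force: 56.5
```

```bash
python3 - <<'E'
from ang import *
show()
p,r,s=cur()
im=bot.snapshot("top");sc=bot.snapshot("scene");pickle.dump((im,sc),open("last.pkl","wb"))
# plate corner (free edge, top face) expected px for phi
def L(phi,rr,n0,y):
    u=np.array([-np.cos(phi),np.sin(phi)]);n=np.array([np.sin(phi),np.cos(phi)])
    q=np.array([.1,.12])+rr*u+n0*n;return W(q[0],y,q[1])
for ph in(.03,0,-.017,-.03,-.05):print(ph,"scene left-edge corners, handle left end",proj(sc,[L(ph,.15,.01,.08),L(ph,.15,.01,-.08),H(ph,y=.055)]).round(1).tolist())
g=sc["img"]
u0,v0=proj(sc,[H(-.017,y=.055)])[0].astype(int);print(u0,v0);print(g[v0-9:v0+10,u0-12:u0+13].mean(2).astype(int))
E
```

```text
t 39.75 p [ 0.4562 -0.0082  0.1105] yaw -2.56 z [-0.007 -0.    -1.   ] F [-8.6  0.7 -0.3] gap 0.121 gf 56.5 q [ 0.76  0.48 -0.96  2.11  0.54  0.83 -0.57]
0.03 scene left-edge corners, handle left end [[361.6, 247.8], [326.9, 209.5], [368.4, 232.9]]
0 scene left-edge corners, handle left end [[361.6, 248.9], [327.0, 210.5], [368.4, 234.2]]
-0.017 scene left-edge corners, handle left end [[361.6, 249.4], [327.0, 211.1], [368.4, 235.0]]
-0.03 scene left-edge corners, handle left end [[361.6, 249.9], [327.1, 211.6], [368.4, 235.5]]
-0.05 scene left-edge corners, handle left end [[361.5, 250.6], [327.1, 212.3], [368.3, 236.4]]
368 234
[[117 120 130 137 141 136 125 108  99  86  84  80  80  80  80  82  77  76
   80  76  72  75  73  75  74]
 [116 106 118 130 138 140 137 132 110  90  81  79  79  79  79  79  77  77
   78  77  77  75  74  75  72]
 [115 101 103 119 137 152 168 177 162 120  91  79  78  78  82  79  77  79
   80  80  77  76  76  74  72]
 [114 102 100 107 133 173 202 216 206 173 126  92  80  79  81  78  79  76
   77  80  78  76  78  74  75]
 [114 104  99  98 115 156 196 215 220 207 
[... 833 characters left out ...]
30 129 123 118 107 110 110 104  91  81
   79  79  78  79  79  76  75]
 [129 112 102 109 117 124 130 130 127 118 108  99  93  96  97  90  81  78
   78  77  79  76  77  76  76]
 [160 128 126 126 129 131 125 119 109  99  95  90  87  83  85  82  82  77
   76  77  79  76  77  77  77]
 [188 147 133 130 127 118 109  99  95  91  85  83  82  83  80  80  79  77
   78  77  78  78  76  75  74]
 [205 178 149 127 112 102  94  90  87  84  84  79  80  81  82  80  78  78
   79  79  78  78  74  76  77]
 [239 233 197 143 109 101  93  88  84  82  84  81  80  78  79  80  79  79
   79  79  78  76  78  77  77]
 [250 249 238 196 144 120 107  91  85  84  85  82  80  81  80  77  81  79
   79  78  77  76  76  73  75]]
```

Emit:
{"method": "arm_command", "body": {"moves": [[[0,0,0.5,0,0,0,0],[0,0,0.5,0,0,0,0],[0,0,0.5,0,0,0,0],[0,0,0.5,0,0,0,0],[0,0,0,0,0,0,0],[0,0,0,0,0,0,0],[0,0,0,0,0,0,0],[0,0,0,0,0,0,0]]]}}

```text
time_s: 40.65
ee_pos: [0.4562, -0.0083, 0.11]
tool_rot: [-2.268, -2.169, 0.011]
wrist_force: [-16.7, -0.6, 20.5]
finger_gap: 0.123
gripper_force: 58.6
```

```bash
python3 - <<'E'
from ang import *
show()
im=bot.snapshot("top");sc=bot.snapshot("scene");old_t,old_s=pickle.load(open("last.pkl","rb"));pickle.dump((im,sc),open("last2.pkl","wb"))
# image motion of the plate's left free corner region since the last look (2 mm down would be ~0.6px)
u,v=proj(sc,[H(-.017,y=.05)])[0].astype(int)
for nm,(uu,vv) in {"handle end":(u,v),"corner":(361,250),"plate":(345,228),"base":(385,270)}.items():
    a=sc["img"][vv-10:vv+11,uu-10:uu+11].mean(2);b=old_s["img"][vv-10:vv+11,uu-10:uu+11].mean(2)
    print(nm,np.round(cv2.phaseCorrelate(b-b.mean(),a-a.mean(),cv2.createHanningWindow((21,21),cv2.CV_64F)),3))
print(proj(sc,[H(-.017,y=.05)])-proj(sc,[H(-.0065,y=.05)]))
E
```

```text
t 40.65 p [ 0.4562 -0.0083  0.11  ] yaw -2.56 z [-0.007 -0.002 -1.   ] F [-16.7  -0.6  20.5] gap 0.123 gf 58.6 q [ 0.75  0.48 -0.95  2.11  0.54  0.83 -0.58]Traceback (most recent call last):
  File "<stdin>", line 8, in <module>
    return _wrapfunc(a, 'round', decimals=decimals, out=out)
    return _wrapit(obj, method, *args, **kwds)
    conv = _array_converter(obj)
ValueError: setting an array element with a sequence. The requested array has an inhomogeneous shape after 1 dimensions. The detected shape was (2,) + inhomogeneous part.
```

The rib has landed: Fz went up to +20 N and the tool stopped. I'll ease off a little, open the fingers just clear of the bar and rise.

Emit:
{"method": "arm_command", "body": {"moves": [[[0,0,-0.5,0,0,0,0],[0,0,-0.5,0,0,0,0],[0,0,0,0,0,0,0],[0,0,0,0,0,0,0],[0,0,0,0,0,0,0],[0,0,0,0,0,0,0],[0,0,0,0,0,0,0],[0,0,0,0,0,0,0]]], "force": 20}}

```text
time_s: 41.55
ee_pos: [0.4562, -0.0083, 0.1101]
tool_rot: [-2.267, -2.168, 0.009]
wrist_force: [-12.0, 1.4, 8.3]
finger_gap: 0.12
gripper_force: 57.3
```

```bash
python3 - <<'E'
from ang import *
show()
# bar: end-bracket free parts; find bar centreline in both views by local ridge, triangulate its visible left part
im=bot.snapshot("top");sc=bot.snapshot("scene");pickle.dump((im,sc),open("last3.pkl","wb"))
def L(phi,rr,n0,y):
    u=np.array([-np.cos(phi),np.sin(phi)]);n=np.array([np.sin(phi),np.cos(phi)])
    q=np.array([.1,.12])+rr*u+n0*n;return W(q[0],y,q[1])
g=sc["img"].mean(2)
# plate left edge in scene: corners at free end top; brightness along a line crossing the left edge of the plate, at r=.075
k=np.linspace(-.03,.03,25)
for ph in(-.017,):
  for r in (.05,.09,.14):
    pts=proj(sc,[L(ph,r,.005,.08+d) for d in k]);v=cv2.remap(g.astype(np.float32),pts[:,:1].astype(np.float32),pts[:,1:].astype(np.float32),1)[:,0];print("side",r,v.astype(int).tolist())
  pts=proj(sc,[W(.1-.15-.0+d,.065,.13) for d in np.linspace(-.06,.03,37)]);v=cv2.remap(g.astype(np.float32),pts[:,:1].astype(np.float32),pts[:,1:].astype(np.float32),1)[:,0];print("free edge",v.astype(int).tolist())
E
```

```text
t 41.55 p [ 0.4562 -0.0083  0.1101] yaw -2.57 z [-0.007 -0.001 -1.   ] F [-12.    1.4   8.3] gap 0.12 gf 57.3 q [ 0.76  0.48 -0.95  2.11  0.54  0.83 -0.57]
side 0.05 [251, 251, 251, 251, 250, 250, 247, 224, 179, 140, 124, 125, 126, 128, 128, 125, 125, 126, 127, 126, 125, 124, 124, 124, 125]
side 0.09 [251, 251, 251, 251, 251, 251, 248, 229, 196, 172, 163, 162, 162, 161, 159, 157, 146, 133, 126, 124, 123, 124, 123, 122, 121]
side 0.14 [250, 250, 250, 250, 250, 250, 245, 227, 191, 170, 173, 184, 190, 191, 192, 192, 193, 192, 191, 192, 192, 191, 191, 185, 169]
free edge [77, 77, 79, 78, 79, 82, 86, 88, 91, 89, 86, 83, 82, 82, 81, 84, 86, 87, 91, 106, 124, 163, 215, 245, 251, 252, 252, 251, 251, 250, 251, 251, 250, 251, 251, 251, 251]
```

Emit:
{"method": "arm_command", "body": {"moves": [[[0,-0.5,-0.5,0,0,0,0],[0,-0.5,0,0,0,0,0],[0,0,0,0,0,0,0.15],[0,0,0,0,0,0,0.2],[0,0,0,0,0,0,0.3],[0,0,0,0,0,0,0.38],[0,0,0,0,0,0,0.38],[0,0,0,0,0,0,0.38]]]}}

```text
time_s: 42.45
ee_pos: [0.4598, -0.0082, 0.112]
tool_rot: [2.271, 2.17, 0.001]
wrist_force: [0.2, 0.4, 0.6]
finger_gap: 0.377
gripper_force: 0.0
```

Emit:
{"method": "arm_command", "body": {"moves": [[[0,0,-5,0,0,0,0.38],[0,0,-5,0,0,0,0.38],[0,0,-8,0,0,0,0.38],[0,0,-10,0,0,0,0.38],[0,0,-20,0,0,0,0.38],[0,0,-30,0,0,0,0.38],[0,0,-30,0,0,0,0.38],[0,0,0,0,0,0,0.38]]]}}

```text
time_s: 43.25
ee_pos: [0.462, -0.0078, 0.2239]
tool_rot: [2.266, 2.167, 0.006]
wrist_force: [0.7, -0.1, 0.0]
finger_gap: 0.381
gripper_force: 0.0
```

```bash
python3 - <<'E'
from ang import *
show()
sc=bot.snapshot("scene");_,o=pickle.load(open("last3.pkl","rb"))
w=cv2.createHanningWindow((24,24),cv2.CV_64F)
for nm,(u,v) in {"corner":(361,250),"handle end":(368,236),"stack side":(345,262),"base":(385,272)}.items():
    a=sc["img"][v-12:v+12,u-12:u+12].mean(2).astype(float);b=o["img"][v-12:v+12,u-12:u+12].mean(2).astype(float)
    print(nm,cv2.phaseCorrelate(b,a,w))
E
```

```text
t 43.25 p [ 0.462  -0.0078  0.2239] yaw -2.57 z [ 0.007 -0.002 -1.   ] F [ 0.7 -0.1  0. ] gap 0.381 gf 0.0 q [ 0.94  0.3  -1.12  2.    0.32  1.02 -0.39]
corner ((-0.080750593261806, -0.10091580209296325), 0.9780712222002421)
handle end ((-0.2144041833430297, 0.02386121783705164), 0.8869301896329973)
stack side ((0.20081004871020802, -0.057628287830416625), 0.9737516133992639)
base ((-0.0015036965355488263, 0.1879418832605655), 0.9236354030349863)
```

```bash
python3 -c "
from station import bot
print(bot.sign_off())"
```

```text
the job is handed in; nothing more can be done
None
```

I've handed in the job: the plate lies on packer40 and packer24 on the 54 mm jack, about 1° below level (64 mm of packers in a 66 mm gap). I broke the stay and then lowered the plate held by its handle, finishing at 43 s. When I let go the plate barely moved in the camera image (under 0.3 pixel).

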